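Weigh a metal sample on a notched beam balance

ROBOT

A 6-joint arm with a two-finger parallel gripper is mounted at the origin on a cart in front of the work surface, level with it; the furniture and walls round the work are solid. World frame = base frame: x ahead of the robot, y to its left, z up, the work surface at z = 0. Lengths are in m, angles in degrees, forces in N, time in s.
With the tool pointing down it reaches from about 0.375 to 0.9 m from the base axis. Payload 3.1 kg.
Tool frame: the origin (TCP) lies on the centre line of the jaws, within the pads' length; the fingertips stand 14 mm ahead of it and the grasp point (between the pads) lies 5 mm behind it (bot.tips_ahead is the distance from the TCP to the fingertips, in m); z points along the fingers, y is the line along which they close (so a half turn about z gives the same grasp; the last joint's range is limited). The gripper opens to 87 mm and grips with 3 to 60 N. Pads are 19 mm wide; open, the fingers measure 117 mm over their backs; the gripper's body (75 mm by 190 mm) begins 51 mm behind the grasp point.
Start: joints at [61.278, 30.224, 82.088, -0, 67.689, -10.227], TCP at [0.198, 0.593, 0.237] pointing down, gripper open.
Joint ranges: [-176.69, 176.69], [-43.24, 126.21], [12.49, 139.97], [-82, 262], [0, 151.66], [-163.58, 163.58]. Speed limits (degrees/s): [159.86, 159.86, 180, 180, 180, 180].

INTERFACE

Orientations are given as a 3x3 rotation matrix whose columns are the frame's x, y, z axes.
In Python, from rig import bot gives the robot as it stands.
- The arm moves only by the tool play_rows, never from a script. Its argument "moves" is a list that holds one entry, the list of rows, each a list of 6 numbers: the shift along the tool's x, y, z in mm, then the turn, a rotation vector about the tool's x, y, z in rad. A call has 1 to 5 rows; each row shifts and turns the commanded pose from where the row before left it, along the tool's axes as they then stand; what a row does not reach is not made up. A row lasts 1/10 s, in which the tool goes at most 50 mm and 8.59 degrees, less where a joint would pass 70% of its speed; a pose out of reach is approached as far as the arm can. A call with a gripper value outside its range is refused whole. "fingers" is the opening, from -1 (shut) to 1 (fully open), set as the call begins (left out, the last holds). The fingers move at their own pace and stop on an object; the grip force is fixed at half the most. Time passes only in rows, so rows that do not move let the fingers close. It gives the time, the measured TCP pose, the force, the opening and the grip force at its end, in the units of the state.
- bot.read_state(): the state, without advancing time (a new reading comes with each control period).
- bot.capture(name): name is "scene" or "side" or "wrist"; returns a dict with "image" (384x512x3 uint8, blue, green, red), "fx", "fy", "cx", "cy" (pixels), "distortion" ([k1, k2, p1, p2, k3] as OpenCV has them; the pictures are not rectified), "R" (3x3) and "t" (3): a world point X has camera coordinates R X + t. Camera axes: x right, y down, z forward; pixel columns grow to the right and rows downward; lengths in m; the calibration is good to about 2 mm. A picture is of the moment at which its call begins. There is no depth.
- bot.hand_in(): hands the job in; it is judged then, once.
Trained networks look in a picture, given as the dict that the camera call returned (one of the last four; its "shot" number tells which), for a name from the list of things; names that differ only in an ending like _2 or _b are one class to them, and where a whole thing is asked for, a point or a joint stands for the part that bears it (a point fixed in the world has none). Each returns a list of dicts, best first, with "confidence" (0 to 1); they miss things now and then, are a little off and sometimes report something else, mostly with a low value. They report only what shows in the picture. A call takes as long as a camera call. They do not tell look-alikes from the thing itself.
- bot.search_frame(picture, query): "centre" ([column, row] in pixels, amid what is visible of it).
- bot.silhouettes(picture, query): "pixels" (384x512 bool, what is visible of it) and "centre" ([column, row] in pixels, amid what is visible of it).
- bot.pinpoint(picture, query): "centre" ([column, row] in pixels: a listed point, or the origin of a listed thing).
The state is a dict: "time_s": time; "joint_positions": joint angles; "qvel": joint speeds; "tau": joint torques, N m; "position": TCP position; "tcp_rot": TCP orientation; "force": force on the tool from outside, world axes, zero at the start; "moment": the same for the moment, N m; "opening": opening from 0.0 (shut) to 1.0 (fully open); "grasp_force": force on a finger pad.
Only numpy, scipy, OpenCV 4.12 (cv2) and the standard library are available. Lean on these libraries where they do the work, as an engineer would, in place of code of your own. Each camera call takes 0.05 s, during which the arm holds its last target. There are 200 camera calls.

TASK

Weigh the tallest of the three round metal samples: stand it upright on the balance pan, then pull up the spring knob of the poise, slide the poise along the notched beam and let it drop into the notch that brings the pointer to rest between the two heavy index lines. The beam hangs on thin flexures, so be gentle: never press, pull or drag it with more than about 12 N. Leave the other two samples where they stand.

Things in the scene. Friction and masses are not known exactly. Their poses are not given: they have to be found in the camera images.
- sample_1: the tallest of the three plain round metal samples, an upright cylinder 34 mm in diameter and 45 mm high; origin at the centre of its underside, z along its axis. Its mass is unknown, between 0.12 and 0.34 kg.
- sample_3: a waiting metal sample that stays where it is, 36 mm in diameter, 28 mm high; origin at the centre of its underside
- sample_7: a flat waiting metal sample that stays where it is, 38 mm in diameter, 16 mm high; origin at the centre of its underside
- balance: fixed stand of the beam balance, grey base 100 x 350 x 28 mm; origin under the middle of its base on the bench, y along the beam towards the pan, x away from the front (the side with the graduations), z up
- beam: the notched beam, 8 mm thick, with all it carries (pan, poise, knob, pointer). Origin on its pivot, 85 mm above the bench, 50 mm to +y of the balance's origin. It tilts about its own x axis up to 0.085 rad either way against stops, at 0 level; left alone it settles in 1 s. The pivot hangs on flexures that yield 1 mm per 10 N up, down and along the beam; 1.5 mm, load included, spoils them.
- pan_floor (a point): centre of the upper face of the round pan's floor, inside diameter 80 mm, rim 4 mm high; 75 mm from the pivot, on the other side from the poise. The pan stays level while it rises and sinks, at most 6.4 mm either way, and yields under a load until the stop
- poise (a joint): place of the poise on the beam: 0 m at the zero notch (40 mm from the pivot) to 0.150 m at the last, growing towards the pointer (-y of the beam). 16 notches, one every 10 mm; a notch stands for 25 g in the pan, and an empty pan is level at 0. The poise is a steel block 30 x 30 x 46 mm, 187.5 g with its knob; tooth out it slides freely; let go near a crest the tooth falls into a notch.
- knob (a point): centre of the poise's black upright knob (16 mm across, 22 mm tall), 25 mm above the poise block. y along the beam. Down in a notch it is 51 mm above the pivot, square to the beam; 5 mm up its tooth clears the crests; hard stop at 7 mm. Its spring and weight pull with 2.7 N, plus 0.6 N per mm. 3 N lift the beam to its upper stop first. Pinched along the balance's x, the beam can tilt between the pads.
- pointer (a point): tip of the pointer at the far end of the beam, 235 mm from the pivot. Off the stops it moves 4.7 mm per notch of the poise (the beam 0.020 rad): high when the sample outweighs the poise, which must then go outward; low when the poise is too far out. At the stops it is 20 mm high or low.
- index (a point): point on the pointer's path at the middle of the index, on the short line between the two heavy lines of the white plate; the pointer is centred when its tip is level with it. The heavy lines stand 4.5 mm above and below.
Mind the look-alikes: they are no part of the job. Leave any green, pink or red look-alike of the sample_1 alone.

How it is judged:
By the outcome, as a careful person would: the job done as asked, in the order asked, and still so for the second after the job is handed in, with the robot touching nothing.
It also fails if it takes over 69 s, if anything falls off the work surface, if the arm or the gripper's body presses on something with over 40 N, if the wrist force passes 120 N, or if a joint passes its speed limit or range.

## Working session

There is one attempt and no reset: what is moved stays moved. The work goes in short steps, Python scripts to look and compute and a tool call to move; the robot and the scene stay as the last step left them, time stands still between calls to the robot, and variables do not carry over. Pictures are saved under pics/ and viewed, at most 10 in all, crops included, and the job is handed in when it is done.

Besides the shell and the picture viewer there is one more tool, called after ">>>" as name([rows], argument=value, ...), one row to a line, values as JSON. play_rows: Moves the arm, as the interface text tells. Its arguments: {"type":"object","properties":{"moves":{"type":"array","items":{"type":"array","items":{"type":"array","items":{"type":"number"}}}},"fingers":{"type":"number"}},"required":["moves"]}

```bash
mkdir -p pics; ls; cat > h.py <<'E'
import numpy as np, cv2
from rig import bot
def ray(p,uv):
    K=np.array([[p['fx'],0,p['cx']],[0,p['fy'],p['cy']],[0,0,1.]])
    n=cv2.undistortPoints(np.array([[uv]],float),K,np.array(p['distortion'],float))[0,0]
    R=np.array(p['R']);t=np.array(p['t'])
    return -R.T@t, R.T@np.array([n[0],n[1],1.])
def atz(p,uv,z):
    c,d=ray(p,uv); return c+d*(z-c[2])/d[2]
def proj(p,X):
    K=np.array([[p['fx'],0,p['cx']],[0,p['fy'],p['cy']],[0,0,1.]])
    r=cv2.Rodrigues(np.array(p['R'],float))[0]
    return cv2.projectPoints(np.array(X,float).reshape(-1,1,3),r,np.array(p['t'],float),K,np.array(p['distortion'],float))[0][:,0]
def tri(a,b):
    # list of (pic,uv)
    A=np.zeros((3,3));v=np.zeros(3)
    for p,uv in (a,b):
        c,d=ray(p,uv);d=d/np.linalg.norm(d);M=np.eye(3)-np.outer(d,d);A+=M;v+=M@c
    return np.linalg.solve(A,v)
E
python3 - <<'E'
from h import *
np.set_printoptions(precision=3,suppress=True)
P={n:bot.capture(n) for n in("scene","side")}
cv2.imwrite('pics/a.png',P['scene']['image']);cv2.imwrite('pics/b.png',P['side']['image'])
for n,p in P.items():
    print(n,'cam',-np.array(p['R']).T@p['t'])
    for q in("sample_1","sample_3","sample_7","balance","beam","pan_floor","knob","poise","pointer","index"):
        print(q,[(np.round(r['centre'],1).tolist(),round(r['confidence'],2)) for r in bot.pinpoint(p,q)][:4])
E
```

```text
pics
scene cam [-0.285 -0.508  0.682]
sample_1 [([171.5, 240.9], 0.77), ([201.4, 203.3], 0.63), ([211.7, 182.3], 0.56), ([203.9, 213.9], 0.54)]
sample_3 [([171.5, 240.9], 0.77), ([201.4, 203.3], 0.63), ([211.7, 182.3], 0.56), ([203.9, 213.9], 0.54)]
sample_7 [([171.5, 240.9], 0.77), ([201.4, 203.3], 0.63), ([211.7, 182.3], 0.56), ([203.9, 213.9], 0.54)]
balance [([303.0, 234.0], 0.69)]
beam [([282.2, 206.3], 0.67)]
pan_floor [([246.9, 192.8], 0.89)]
knob [([309.2, 183.3], 0.51)]Traceback (most recent call last):
  File "<stdin>", line 8, in <module>
ValueError: it knows: balance, beam, index, knob, pan_floor, pointer, sample
```

```bash
python3 - <<'E'
from h import *
np.set_printoptions(precision=3,suppress=True)
P={n:bot.capture(n) for n in("scene","side")}
D={}
for n,p in P.items():
    print(n,'cam',-np.array(p['R']).T@p['t'])
    for q in("sample_1","balance","beam","pan_floor","knob","pointer","index"):
        D[n,q]=[(r['centre'],r['confidence']) for r in bot.pinpoint(p,q)]
        print(q,[(np.round(c,1).tolist(),round(f,2)) for c,f in D[n,q]][:5])
for c,f in D['scene','sample_1']: print('scene z0',atz(P['scene'],c,0))
for c,f in D['side','sample_1']: print('side z0',atz(P['side'],c,0))
for q in("balance","beam","pan_floor","knob","pointer","index"):
    a,b=D['scene',q],D['side',q]
    if a and b: print(q,tri((P['scene'],a[0][0]),(P['side'],b[0][0])))
E
```

```text
scene cam [-0.285 -0.508  0.682]
sample_1 [([202.5, 202.5], 0.83), ([172.2, 223.3], 0.74), ([170.0, 239.3], 0.7), ([186.6, 177.9], 0.67), ([202.2, 211.1], 0.58)]
balance [([303.4, 232.7], 0.59)]
beam [([282.3, 206.6], 0.66)]
pan_floor [([247.8, 194.8], 0.79)]
knob [([310.4, 189.1], 0.51)]
pointer [([385.0, 206.1], 0.69)]
index [([383.5, 203.4], 0.93), ([282.1, 206.1], 0.43)]
side cam [0.342 0.977 0.609]
sample_1 [([184.0, 316.2], 0.74), ([191.6, 283.0], 0.72), ([256.7, 267.4], 0.67), ([289.3, 289.7], 0.61), ([225.6, 276.1], 0.59)]
balance []
beam [([255.7, 178.8], 0.63), ([244.6, 156.9], 0.22)]
pan_floor [([275.0, 183.2], 0.92)]
knob [([246.9, 156.6], 0.48)]
pointer [([222.4, 148.2], 0.98)]
index [([218.0, 148.1], 0.58)]
scene z0 [0.503 0.246 0.   ]
scene z0 [0.387 0.246 0.   ]
scene z0 [0.336 0.203 0.   ]
scene z0 [0.577 0.372 0.   ]
scene z0 [0.471 0.219 0.   ]
scene z0 [0.602 0.296 0.   ]
side z0 [0.564 0.373 0.   ]
side z0 [0.577 0.282 0.   ]
side z0 [0.458 0.207 0.   ]
side z0 [0.383 0.263 0.   ]
side z0 [0.515 0.248 0.   ]
side z0 [0.335 0.194 0.   ]
beam [ 0.496 -0.012  0.089]
pan_floor [0.445 0.05  0.12 ]
knob [ 0.531 -0.06   0.129]
pointer [ 0.628 -0.202  0.082]
index [ 0.638 -0.195  0.083]
```

View pics/a.png

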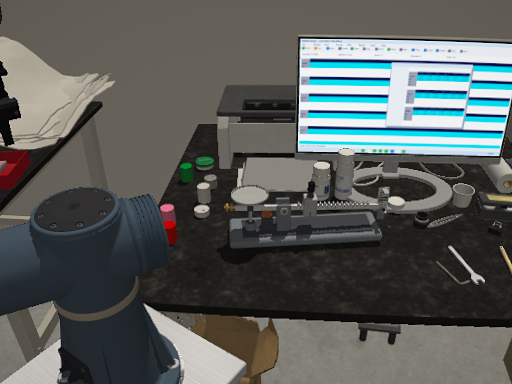

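View pics/b.png

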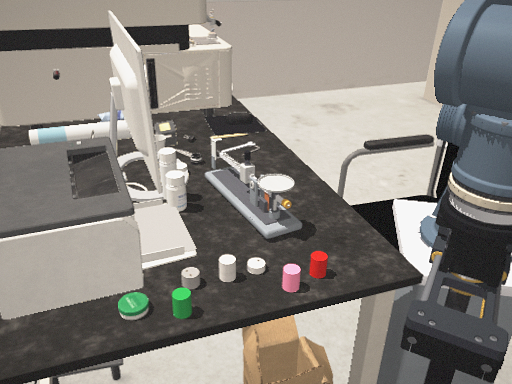

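The scene view shows the tall white sample near (203,193), the flat one at (202,211) and the other at (211,182). The balance is at about (300,225), with two bottles behind it. In the side view the tall sample is at (228,268) and the pan at (277,184). Positions agree with the given sizes (pivot to pointer comes out at 231 mm).

```bash
cat >> h.py <<'E'
def plan(pos,ydir=None,n=None):
    s=bot.read_state(); R=np.array(s['tcp_rot']);p=np.array(s['position']);pos=np.array(pos,float)
    from scipy.spatial.transform import Rotation as Ro
    w=np.zeros(3)
    if ydir is not None:
        y=np.array([*ydir,0.]);y/=np.linalg.norm(y)
        if y@R[:,1]<0:y=-y
        z=np.array([0,0,-1.]);T=np.c_[np.cross(y,z),y,z]
        w=Ro.from_matrix(R.T@T).as_rotvec()
    d=np.linalg.norm(pos-p)*1000
    n=n or int(max(np.ceil(d/48),np.ceil(np.linalg.norm(w)/.145),1))
    C=R.copy();rows=[]
    for i in range(n):
        sh=C.T@(pos-p)/n*1000
        rows.append(np.r_[np.round(sh,1),np.round(w/n,3)].tolist()); C=C@Ro.from_rotvec(w/n).as_matrix()
    print('t',s['time_s'],'pos',np.round(p,4),'F',np.round(s['force'],1),'open',s['opening'])
    print('R',np.round(R,3).tolist());print(n,'rows');[print(r) for r in rows]
E
python3 - <<'E'
from h import *
plan([0.51,0.247,0.14],[-.57,.82])
E
```

```text
t 1.25 pos [0.1982 0.5927 0.2365] F [-0.8 -0.2  0.5] open 1.000487023763559
R [[-0.948, 0.317, 0.0], [0.317, 0.948, -0.0], [-0.0, -0.0, -1.0]]
10 rows
[-40.5, -22.9, 9.7, -0.0, 0.0, -0.093]
[-38.2, -26.6, 9.7, -0.0, 0.0, -0.093]
[-35.6, -30.0, 9.7, -0.0, 0.0, -0.093]
[-32.7, -33.2, 9.7, -0.0, 0.0, -0.093]
[-29.4, -36.1, 9.7, -0.0, 0.0, -0.093]
[-26.0, -38.6, 9.7, -0.0, 0.0, -0.093]
[-22.3, -40.9, 9.7, -0.0, 0.0, -0.093]
[-18.4, -42.8, 9.7, -0.0, 0.0, -0.093]
[-14.3, -44.3, 9.7, -0.0, 0.0, -0.093]
[-10.1, -45.4, 9.7, -0.0, 0.0, -0.093]
```

>>> play_rows([
  [[-40.5, -22.9, 9.7, 0, 0, -0.093], [-38.2, -26.6, 9.7, 0, 0, -0.093], [-35.6, -30, 9.7, 0, 0, -0.093], [-32.7, -33.2, 9.7, 0, 0, -0.093], [-29.4, -36.1, 9.7, 0, 0, -0.093]],
])

```text
time_s: 1.75
position: [0.3552, 0.4186, 0.188]
tcp_rot: [[-0.989, -0.146, 0.001], [-0.146, 0.989, 0.001], [-0.001, 0.0, -1.0]]
force: [0.1, 0.6, -0.0]
opening: 0.998
grasp_force: 0.0
```

>>> play_rows([
  [[-26, -38.6, 9.7, 0, 0, -0.093], [-22.3, -40.9, 9.7, 0, 0, -0.093], [-18.4, -42.8, 9.7, 0, 0, -0.093], [-14.3, -44.3, 9.7, 0, 0, -0.093], [-10.1, -45.4, 9.7, 0, 0, -0.093]],
])

```text
time_s: 2.25
position: [0.5113, 0.2454, 0.1394]
tcp_rot: [[-0.819, -0.574, 0.001], [-0.574, 0.819, 0.0], [-0.001, -0.0, -1.0]]
force: [0.7, 1.1, -0.2]
opening: 0.999
grasp_force: 0.0
```

>>> play_rows([
  [[0, 0, 0, 0, 0, 0], [0, 0, 0, 0, 0, 0]],
])

```text
time_s: 2.45
position: [0.5104, 0.2459, 0.1392]
tcp_rot: [[-0.823, -0.568, -0.001], [-0.568, 0.823, 0.0], [0.001, 0.001, -1.0]]
force: [-0.9, 0.6, 0.3]
opening: 1.002
grasp_force: 0.0
```

```bash
python3 - <<'E'
from h import *
np.set_printoptions(precision=4,suppress=True)
w=bot.capture("wrist");cv2.imwrite('pics/c.png',w['image'])
print('cam',-np.array(w['R']).T@w['t'], np.array(w['R'])[2])
for r in bot.pinpoint(w,'sample_1'): print(np.round(r['centre'],1),round(r['confidence'],2),atz(w,r['centre'],0))
for r in bot.silhouettes(w,'sample_1'):
    ys,xs=np.nonzero(r['pixels']); print('sil',np.round(r['centre'],1),round(r['confidence'],2),len(xs),xs.min(),xs.max(),ys.min(),ys.max(),atz(w,r['centre'],.022))
plan([0.51,0.247,0.14],[-.57,.82])
E
```

```text
cam [0.452  0.2062 0.2867] [ 0.211   0.1462 -0.9665]
[352.5  69.5] 0.75 [0.3848 0.2545 0.    ]
[259.9 189.1] 0.64 [0.5132 0.2496 0.    ]
[258.2 112.5] 0.64 [0.4586 0.2101 0.    ]
[323.1 299.2] 0.64 [0.5707 0.3661 0.    ]
sil [259.1 198.8] 0.97 1821 240 282 170 222 [0.5158 0.2505 0.022 ]
sil [248.3 285. ] 0.96 459 232 267 245 294 [0.5883 0.2887 0.022 ]
sil [323.6 297.7] 0.88 784 306 343 283 309 [0.5601 0.3533 0.022 ]
sil [364.5  64.4] 0.71 2470 334 395 36 89 [0.3816 0.2561 0.022 ]
t 2.6 pos [0.5089 0.2479 0.1398] F [ 0.5 -0.7 -0.6] open 1.001491869298982
R [[-0.821, -0.572, -0.0], [-0.572, 0.821, 0.0], [0.0, 0.0, -1.0]]
1 rows
[-0.4, -1.4, -0.2, 0.0, -0.0, 0.001]
```

View pics/c.png

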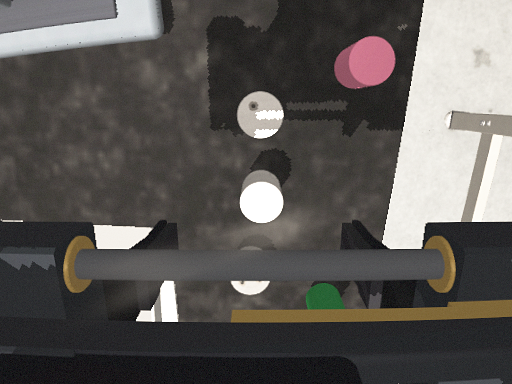

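The wrist view shows the tall sample's top at (262,202) and base at (260,189), between the flat sample at (260,113) and sample_3 at (250,282). The fingers close across that line, so they stay clear of both.

>>> play_rows([
  [[-3, 0, 35, 0, 0, 0], [0, 0, 35, 0, 0, 0], [0, 0, 25, 0, 0, 0], [0, 0, 14, 0, 0, 0], [0, 0, 0, 0, 0, 0]],
])

```text
time_s: 3.1
position: [0.5106, 0.2494, 0.0292]
tcp_rot: [[-0.82, -0.572, -0.003], [-0.572, 0.82, -0.001], [0.003, 0.001, -1.0]]
force: [0.5, -0.3, 0.7]
opening: 0.999
grasp_force: 0.0
```

>>> play_rows([
  [[0, 0, 0, 0, 0, 0], [0, 0, 0, 0, 0, 0], [0, 0, 0, 0, 0, 0], [0, 0, 0, 0, 0, 0], [0, 0, 0, 0, 0, 0]],
], fingers=-1)

```text
time_s: 3.6
position: [0.5128, 0.2486, 0.0312]
tcp_rot: [[-0.821, -0.57, 0.001], [-0.57, 0.821, 0.0], [-0.001, -0.0, -1.0]]
force: [0.2, -0.5, -0.7]
opening: 0.63
grasp_force: 0.0
```

>>> play_rows([
  [[0, 0, 0, 0, 0, 0], [0, 0, 0, 0, 0, 0], [0, 0, 0, 0, 0, 0]],
])

```text
time_s: 3.9
position: [0.5124, 0.2486, 0.0306]
tcp_rot: [[-0.821, -0.57, -0.0], [-0.57, 0.821, 0.0], [0.0, 0.0, -1.0]]
force: [0.9, 0.6, 1.0]
opening: 0.387
grasp_force: 30.0
```

>>> play_rows([
  [[0, 0, -15, 0, 0, 0], [0, 0, -40, 0, 0, 0], [0, 0, -45, 0, 0, 0], [0, 0, -45, 0, 0, 0], [0, 0, -45, 0, 0, 0]],
])

```text
time_s: 4.4
position: [0.5116, 0.2484, 0.2229]
tcp_rot: [[-0.821, -0.571, -0.0], [-0.571, 0.821, -0.0], [0.0, 0.0, -1.0]]
force: [1.6, 0.6, -2.0]
opening: 0.379
grasp_force: 30.0
```

>>> play_rows([
  [[33, -25, 0, 0, 0, 0], [33, -25, 0, 0, 0, 0], [33, -25, 0, 0, 0, 0], [33, -25, 0, 0, 0, 0], [20, -15, 0, 0, 0, 0]],
])

```text
time_s: 4.9
position: [0.4513, 0.0655, 0.2212]
tcp_rot: [[-0.822, -0.57, -0.001], [-0.57, 0.822, -0.001], [0.001, 0.0, -1.0]]
force: [-0.1, -0.5, -1.8]
opening: 0.382
grasp_force: 30.0
```

>>> play_rows([
  [[0, 0, 0, 0, 0, 0], [0, 0, 0, 0, 0, 0]],
])

```text
time_s: 5.1
position: [0.4532, 0.0673, 0.2212]
tcp_rot: [[-0.822, -0.569, 0.001], [-0.569, 0.822, 0.0], [-0.001, -0.0, -1.0]]
force: [-0.1, 0.2, -2.0]
opening: 0.382
grasp_force: 30.0
```

```bash
python3 - <<'E'
from h import *
np.set_printoptions(precision=4,suppress=True)
P={n:bot.capture(n) for n in("wrist","side","scene")}
cv2.imwrite('pics/d.png',P['wrist']['image'])
D={}
for n,p in P.items():
    print(n,'cam',-np.array(p['R']).T@p['t'])
    for q in("balance","beam","pan_floor","knob","pointer","index"):
        r=bot.pinpoint(p,q)
        if r: D[n,q]=r[0]['centre'];print(q,np.round(r[0]['centre'],1),round(r[0]['confidence'],2))
for q in("balance","beam","pan_floor","knob","pointer","index"):
    for a,b in(("scene","side"),("wrist","side"),("wrist","scene")):
        if (a,q) in D and (b,q) in D: print(q,a,b,tri((P[a],D[a,q]),(P[b],D[b,q])))
plan([0.45,0.05,0.2])
E
```

```text
wrist cam [0.3945 0.0274 0.3685]
beam [158.7 169.2] 0.86
pan_floor [241.1 173.6] 0.56
knob [ 62.7 187.2] 0.84
side cam [0.3418 0.9771 0.6088]
balance [250.1 203.7] 0.68
beam [258.9 181.2] 0.6
pan_floor [272.3 184.1] 0.74
knob [245.  155.5] 0.41
pointer [218.2 148.7] 0.77
index [214.6 148.4] 0.87
scene cam [-0.2851 -0.508   0.6824]
balance [239.8 163.8] 0.58
beam [282.4 206. ] 0.87
pan_floor [247.8 193.9] 0.94
knob [310.6 185.3] 0.58
pointer [384.  207.2] 0.61
index [386.1 203.6] 0.63
balance scene side [0.5017 0.133  0.1281]
beam scene side [ 0.4913 -0.0117  0.0882]
beam wrist side [ 0.4912 -0.0128  0.088 ]
beam wrist scene [ 0.4899 -0.0124  0.0886]
pan_floor scene side [0.4504 0.054  0.1188]
pan_floor wrist side [0.4495 0.0467 0.115 ]
pan_floor wrist scene [0.444  0.0474 0.1239]
knob scene side [ 0.5357 -0.0564  0.1338]
knob wrist side [ 0.5343 -0.0625  0.1289]
knob wrist scene [ 0.5278 -0.0597  0.1382]
pointer scene side [ 0.6368 -0.1984  0.0773]
index scene side [ 0.648  -0.1977  0.0791]
t 6.15 pos [0.4532 0.0674 0.2206] F [ 0.1 -0.2 -1.7] open 0.3839472112744129
R [[-0.821, -0.57, 0.0], [-0.57, 0.821, 0.0], [-0.0, -0.0, -1.0]]
1 rows
[12.6, -12.5, 20.6, 0.0, 0.0, 0.0]
```

View pics/d.png

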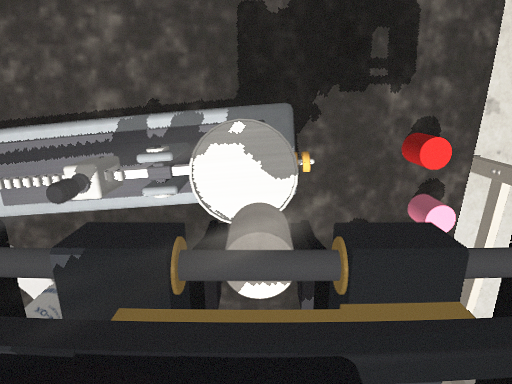

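The wrist view shows the pan's rim centred at about (244,172), the pivot clamp at (158,169), the knob at (65,187), and the base's back edge running from (0,128) to (290,103). Next I get the beam direction from that edge.

```bash
python3 - <<'E'
from h import *
np.set_printoptions(precision=4,suppress=True)
w=bot.capture("wrist")
for a,b in(((5,128),(285,104)),((5,215),(185,203))):
    A,B=atz(w,a,.028),atz(w,b,.028);d=(B-A)[:2];print(A,B,d/np.linalg.norm(d))
piv=atz(w,(158.7,169.2),.085);print('piv',piv)
for z in(.11,.115,.12,.125):
    X=atz(w,(244,172),z+.004);d=X-piv;print('pan',z,X,np.linalg.norm(d[:2]),d[:2]/np.linalg.norm(d[:2]))
    e=[atz(w,q,z+.004) for q in((190,172),(298,172))];print(np.linalg.norm(e[0]-e[1]))
for z in(.13,.136,.14):
    X=atz(w,(62.7,187.2),z);d=X-piv;print('knob',z,X,np.linalg.norm(d[:2]),d[:2]/np.linalg.norm(d[:2]))
sd=bot.capture("side");
cv2.imwrite('pics/e.png',cv2.resize(sd['image'][125:245,190:330],None,fx=5,fy=5,interpolation=cv2.INTER_CUBIC))
E
```

```text
[ 0.5671 -0.1817  0.028 ] [0.3807 0.0494 0.028 ] [-0.6279  0.7783]
[ 0.6585 -0.142   0.028 ] [0.5265 0.0215 0.028 ] [-0.6281  0.7781]
piv [ 0.4913 -0.0129  0.085 ]
pan 0.11 [0.4448 0.0479 0.114 ] 0.07652172392450332 [-0.6072  0.7945]
0.08511665105754583
pan 0.115 [0.4438 0.0475 0.119 ] 0.07680747641384658 [-0.6178  0.7863]
0.08344075676480782
pan 0.12 [0.4428 0.0471 0.124 ] 0.07710684064442988 [-0.6282  0.7781]
0.08176486247206985
pan 0.125 [0.4418 0.0467 0.129 ] 0.07741965871588183 [-0.6384  0.7697]
0.08008896817933181
knob 0.13 [ 0.5305 -0.061   0.13  ] 0.06205886256886308 [ 0.6328 -0.7743]
knob 0.136 [ 0.5271 -0.0587  0.136 ] 0.05817887301039629 [ 0.6161 -0.7876]
knob 0.14 [ 0.5248 -0.0572  0.14  ] 0.05560858468165419 [ 0.6036 -0.7973]
```

View pics/e.png

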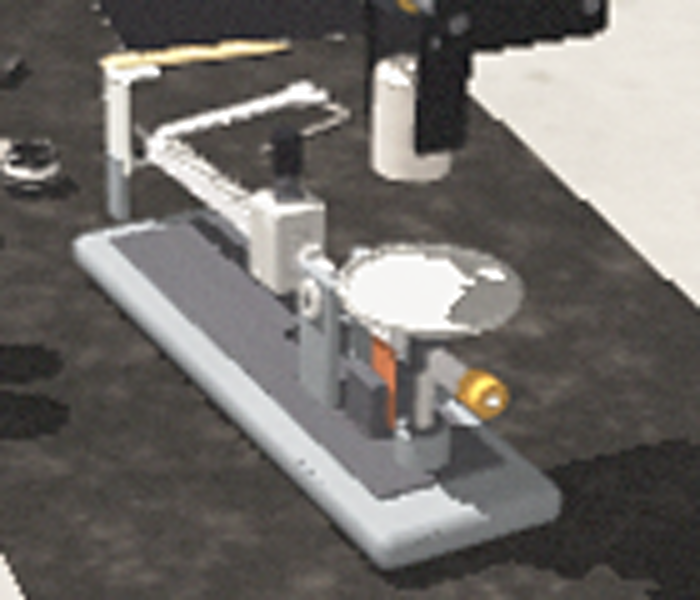

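The crop shows the poise at about (290,240), the pointer low by the white index post, and the pan at (435,290) clear of the held sample. The pan centre is at about (0.4445, 0.0465), with its floor near z = 0.12.

>>> play_rows([
  [[18.5, -12, 0, 0, 0, 0], [0, 0, 20, 0, 0, 0], [0, 0, 20, 0, 0, 0], [0, 0, 15, 0, 0, 0], [0, 0, 0, 0, 0, 0]],
])

```text
time_s: 6.75
position: [0.4435, 0.0471, 0.1641]
tcp_rot: [[-0.821, -0.57, -0.004], [-0.57, 0.821, 0.001], [0.003, 0.003, -1.0]]
force: [0.1, 0.5, -2.7]
opening: 0.38
grasp_force: 30.0
```

>>> play_rows([
  [[0, 0, 0, 0, 0, 0]],
])

```text
time_s: 6.85
position: [0.445, 0.047, 0.1656]
tcp_rot: [[-0.821, -0.571, -0.0], [-0.571, 0.821, 0.0], [0.0, 0.0, -1.0]]
force: [0.2, 0.1, -1.7]
opening: 0.383
grasp_force: 30.0
```

```bash
python3 - <<'E'
from h import *
sd=bot.capture("side");sc=bot.capture("scene")
a=cv2.resize(sd['image'][130:210,220:320],None,fx=4,fy=4,interpolation=cv2.INTER_CUBIC)
b=cv2.resize(sc['image'][150:230,200:300],None,fx=4,fy=4,interpolation=cv2.INTER_CUBIC)
cv2.imwrite('pics/f.png',np.hstack([a,b]))
print(bot.read_state()['position'],bot.read_state()['force'])
for z in(.110,.115,.12,.125):print(z,proj(sd,[.4445,.0465,z]),proj(sc,[.4445,.0465,z]))
E
```

```text
[0.44560194 0.04700079 0.16629571] [ 0.35758855  0.08149946 -2.12570003]
0.11 [[275.39682573 186.52379399]] [[249.27751795 199.12304463]]
0.115 [[275.49057489 184.58876713]] [[249.21467947 197.21547679]]
0.12 [[275.58477884 182.64492999]] [[249.15156221 195.29862522]]
0.125 [[275.67944125 180.69221509]] [[249.088165   193.37244266]]
```

View pics/f.png

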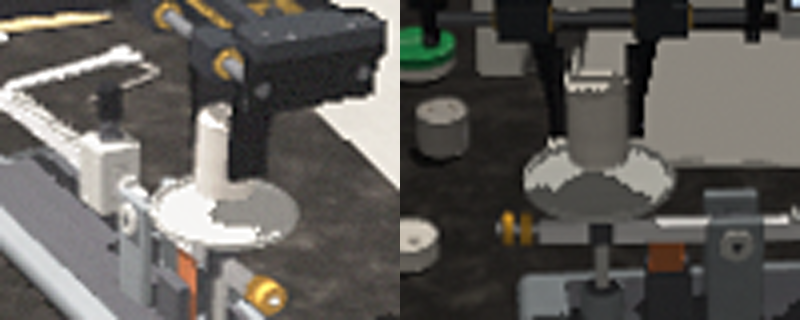

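Both views show the sample hanging upright over the pan's middle with a gap of about 15 mm. I lower it gently and watch the force.

>>> play_rows([
  [[0, 0, 6, 0, 0, 0], [0, 0, 4, 0, 0, 0], [0, 0, 2, 0, 0, 0], [0, 0, 0, 0, 0, 0]],
])

```text
time_s: 7.35
position: [0.4446, 0.0471, 0.1533]
tcp_rot: [[-0.821, -0.571, -0.001], [-0.571, 0.821, 0.0], [0.001, 0.001, -1.0]]
force: [0.1, -0.2, -2.3]
opening: 0.384
grasp_force: 30.0
```

>>> play_rows([
  [[0, 0, 1, 0, 0, 0], [0, 0, 1, 0, 0, 0], [0, 0, 0, 0, 0, 0]],
])

```text
time_s: 7.65
position: [0.4448, 0.047, 0.1515]
tcp_rot: [[-0.821, -0.571, -0.0], [-0.571, 0.821, 0.0], [0.0, 0.0, -1.0]]
force: [-0.2, -0.4, -2.4]
opening: 0.382
grasp_force: 30.0
```

>>> play_rows([
  [[0, 0, 1, 0, 0, 0], [0, 0, 1, 0, 0, 0], [0, 0, 0, 0, 0, 0]],
])

```text
time_s: 7.95
position: [0.4448, 0.0471, 0.1495]
tcp_rot: [[-0.821, -0.571, -0.0], [-0.571, 0.821, -0.0], [0.0, 0.0, -1.0]]
force: [0.5, -0.2, -1.6]
opening: 0.38
grasp_force: 30.0
```

```bash
python3 - <<'E'
from h import *
sd=bot.capture("side");sc=bot.capture("scene")
for p in(sd,sc):
    for q in('pan_floor','pointer','index'):
        r=bot.pinpoint(p,q);print(q,r[0]['centre'] if r else 0)
for i in range(3):
    s=bot.read_state();print(np.round(s['position'],4),np.round(s['force'],2));bot.capture('side')
E
```

```text
pan_floor [272.1, 181.3]
pointer [220.2, 148.2]
index [218.4, 148.7]
pan_floor [246.5, 195.0]
pointer [383.2, 204.3]
index [385.5, 204.0]
[0.4449 0.047  0.1496] [ 0.74  0.43 -1.68]
[0.4449 0.0471 0.1496] [ 0.95 -0.13 -1.74]
[0.4449 0.0471 0.1496] [-0.67 -0.94 -1.2 ]
```

>>> play_rows([
  [[0, 0, 1, 0, 0, 0], [0, 0, 1, 0, 0, 0], [0, 0, 0, 0, 0, 0]],
])

```text
time_s: 8.8
position: [0.4448, 0.0471, 0.1474]
tcp_rot: [[-0.821, -0.571, -0.0], [-0.571, 0.821, 0.0], [0.0, 0.0, -1.0]]
force: [0.4, -0.1, -1.6]
opening: 0.383
grasp_force: 30.0
```

>>> play_rows([
  [[0, 0, 1, 0, 0, 0], [0, 0, 1, 0, 0, 0], [0, 0, 0, 0, 0, 0]],
])

```text
time_s: 9.1
position: [0.4448, 0.047, 0.1454]
tcp_rot: [[-0.821, -0.571, -0.0], [-0.571, 0.821, 0.0], [0.0, 0.0, -1.0]]
force: [-0.3, -0.2, -0.4]
opening: 0.383
grasp_force: 30.0
```

```bash
python3 - <<'E'
from h import *
sd=bot.capture("side");sc=bot.capture("scene")
for p in(sd,sc):
    for q in('pan_floor','pointer','index'):
        r=bot.pinpoint(p,q);print(q,r[0]['centre'] if r else 0)
F=[]
for i in range(3):
    s=bot.read_state();F.append(s['force']);bot.capture('side')
print(np.round(s['position'],4),np.mean(F,0))
E
```

```text
pan_floor [274.4, 183.2]
pointer [220.2, 143.3]
index [219.1, 147.9]
pan_floor [250.1, 197.4]
pointer [384.6, 199.0]
index [386.1, 204.7]
[0.4449 0.0471 0.1456] [-0.22646611  0.06977874 -0.93870844]
```

Contact: the pointer is rising as the pan sinks. I continue down to the stop.

>>> play_rows([
  [[0, 0, 1, 0, 0, 0], [0, 0, 1, 0, 0, 0], [0, 0, 0, 0, 0, 0]],
])

```text
time_s: 9.95
position: [0.4449, 0.047, 0.1434]
tcp_rot: [[-0.821, -0.571, -0.0], [-0.571, 0.821, -0.0], [0.0, -0.0, -1.0]]
force: [-0.2, 0.7, -1.3]
opening: 0.385
grasp_force: 30.0
```

>>> play_rows([
  [[0, 0, 1, 0, 0, 0], [0, 0, 0, 0, 0, 0], [0, 0, 0, 0, 0, 0]],
])

```text
time_s: 10.25
position: [0.4449, 0.047, 0.1425]
tcp_rot: [[-0.821, -0.571, 0.0], [-0.571, 0.821, -0.0], [-0.0, -0.0, -1.0]]
force: [-0.2, 0.9, 0.0]
opening: 0.379
grasp_force: 30.0
```

```bash
python3 - <<'E'
from h import *
sd=bot.capture("side");sc=bot.capture("scene")
for p in(sd,sc):
    for q in('pan_floor','pointer','index'):
        r=bot.pinpoint(p,q);print(q,r[0]['centre'] if r else 0)
F=[]
for i in range(3):
    s=bot.read_state();F.append(s['force']);bot.capture('side')
print(np.round(s['position'],4),np.mean(F,0))
X=np.array([.638,-.2,.085])
print(proj(sd,X),proj(sd,X+[0,0,.02]),proj(sc,X),proj(sc,X+[0,0,.02]))
E
```

```text
pan_floor 0
pointer [219.4, 141.3]
index [217.3, 148.2]
pan_floor [247.7, 197.1]
pointer [385.1, 198.6]
index [386.1, 202.1]
[0.4449 0.047  0.1426] [-0.43174109  0.03510012 -0.76366024]
[[218.72303523 147.30164077]] [[218.60712558 140.72857936]] [[386.25567526 202.67767356]] [[387.30429402 195.24383185]]
```

>>> play_rows([
  [[0, 0, 0.7, 0, 0, 0], [0, 0, 0, 0, 0, 0], [0, 0, 0, 0, 0, 0]],
])

```text
time_s: 11.1
position: [0.4449, 0.047, 0.1418]
tcp_rot: [[-0.821, -0.571, 0.0], [-0.571, 0.821, -0.0], [-0.0, -0.0, -1.0]]
force: [0.5, -0.3, -1.0]
opening: 0.379
grasp_force: 30.0
```

>>> play_rows([
  [[0, 0, 0, 0, 0, 0], [0, 0, 0, 0, 0, 0], [0, 0, 0, 0, 0, 0], [0, 0, 0, 0, 0, 0], [0, 0, 0, 0, 0, 0]],
], fingers=0.4)

```text
time_s: 11.6
position: [0.4449, 0.0471, 0.1419]
tcp_rot: [[-0.821, -0.571, 0.0], [-0.571, 0.821, -0.0], [-0.0, -0.0, -1.0]]
force: [-1.1, -0.4, -0.8]
opening: 0.681
grasp_force: 0.0
```

```bash
python3 - <<'E'
from h import *
sd=bot.capture("side");sc=bot.capture("scene")
for p in(sd,sc):
    for q in('pan_floor','pointer','index'):
        r=bot.pinpoint(p,q);print(q,r[0]['centre'] if r else 0)
for r in bot.pinpoint(sd,'sample_1'): print(r['centre'],atz(sd,r['centre'],.1115))
s=bot.read_state();print(s['position'],s['force'],s['opening'])
E
```

```text
pan_floor [273.3, 184.9]
pointer [220.0, 136.7]
index [218.1, 146.4]
pan_floor [251.5, 199.2]
pointer [382.9, 191.6]
index [384.7, 205.0]
[315.9, 269.7] [0.33645587 0.33406496 0.1115    ]
[191.0, 281.1] [0.53629395 0.40486734 0.1115    ]
[288.7, 288.8] [0.37685388 0.39220471 0.1115    ]
[274.4, 186.4] [0.44649553 0.04918246 0.1115    ]
[255.7, 269.9] [0.43720954 0.35520489 0.1115    ]
[184.0, 311.3] [0.52638785 0.47390734 0.1115    ]
[246.1, 151.7] [ 0.54580133 -0.12791158  0.1115    ]
[0.44485456 0.04706088 0.14184062] [-0.29693952 -0.174074   -0.57057168] 0.7011460897241913
```

The sample stands free and the pointer has gone up to its stop. Now lift and go over to the knob.

>>> play_rows([
  [[0, 0, -15, 0, 0, 0], [0, 0, -30, 0, 0, 0], [0, 0, -30, 0, 0, 0]],
])

```text
time_s: 12.35
position: [0.4442, 0.0471, 0.2172]
tcp_rot: [[-0.821, -0.57, -0.002], [-0.57, 0.821, 0.0], [0.002, 0.001, -1.0]]
force: [1.1, -0.8, -0.7]
opening: 0.699
grasp_force: 0.0
```

```bash
python3 - <<'E'
from h import *
print(np.round(bot.read_state()['joint_positions'],1))
plan([.5265,-.0568,.2],[.78,.625])
sd=bot.capture("side");sc=bot.capture("scene")
D=[bot.pinpoint(p,'knob')[0]['centre'] for p in(sd,sc)];print(D,tri((sd,D[0]),(sc,D[1])))
a=cv2.resize(sd['image'][120:220,200:310],None,fx=3.6,fy=3.6,interpolation=cv2.INTER_CUBIC)
b=cv2.resize(sc['image'][150:250,290:400],None,fx=3.6,fy=3.6,interpolation=cv2.INTER_CUBIC)
cv2.imwrite('pics/g.png',np.hstack([a,b]))
E
```

```text
[  -8.3   18.3  107.9   -0.    53.9 -133.1]
t 12.35 pos [0.4442 0.0471 0.2172] F [ 1.1 -0.8 -0.7] open 0.6990769984806554
R [[-0.821, -0.57, -0.002], [-0.57, 0.821, 0.0], [0.002, 0.001, -1.0]]
11 rows
[-0.8, -12.0, 1.5, -0.0, -0.0, 0.137]
[-2.4, -11.8, 1.5, -0.0, -0.0, 0.137]
[-4.0, -11.4, 1.5, -0.0, -0.0, 0.137]
[-5.5, -10.7, 1.5, -0.0, -0.0, 0.137]
[-6.9, -9.9, 1.5, -0.0, -0.0, 0.137]
[-8.2, -8.9, 1.6, -0.0, -0.0, 0.137]
[-9.3, -7.7, 1.6, -0.0, -0.0, 0.137]
[-10.3, -6.3, 1.6, -0.0, -0.0, 0.137]
[-11.0, -4.9, 1.6, -0.0, -0.0, 0.137]
[-11.6, -3.3, 1.6, -0.0, -0.0, 0.137]
[-11.9, -1.7, 1.6, -0.0, -0.0, 0.137]
[[247.3, 155.6], [310.1, 183.7]] [ 0.53141021 -0.05563868  0.13690744]
```

View pics/g.png

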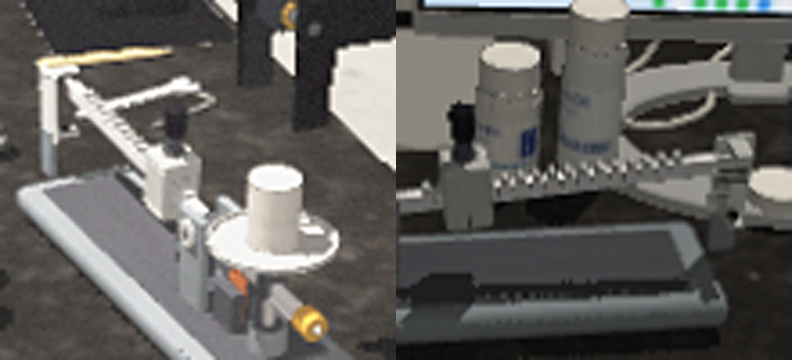

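The crops show the sample upright on the pan, the pointer at its upper stop and the poise two notches out. Two bottles stand behind the beam, so I check their height while moving over the knob.

```bash
python3 - <<'E'
from h import *
sc=bot.capture("scene")
for b,t in(((322,198),(321,164)),((343.5,198),(345,151))):
    B=atz(sc,b,0);print(B,[ (h,np.round(proj(sc,B+[0,0,h])[0],1)) for h in(.08,.1,.12,.15)],t)
E
```

```text
[ 0.69639909 -0.00455433  0.        ] [(0.08, array([323.5, 171.6])), (0.1, array([323.9, 164.7])), (0.12, array([324.3, 157.7])), (0.15, array([324.9, 147. ]))] (321, 164)
[ 0.72802841 -0.05211963  0.        ] [(0.08, array([345.8, 171.6])), (0.1, array([346.3, 164.7])), (0.12, array([346.9, 157.7])), (0.15, array([347.8, 147. ]))] (345, 151)
```

>>> play_rows([
  [[-0.8, -12, 0, 0, 0, 0.137], [-2.4, -11.8, 0, 0, 0, 0.137], [-4, -11.4, 0, 0, 0, 0.137], [-5.5, -10.7, 0, 0, 0, 0.137], [-6.9, -9.9, 0, 0, 0, 0.137]],
])

```text
time_s: 13.1
position: [0.4815, -0.0003, 0.2152]
tcp_rot: [[-0.997, 0.083, -0.004], [0.083, 0.997, 0.001], [0.004, 0.001, -1.0]]
force: [0.5, -0.8, 0.4]
opening: 0.701
grasp_force: 0.0
```

>>> play_rows([
  [[-8.2, -8.9, 0, 0, 0, 0.137], [-9.3, -7.7, 0, 0, 0, 0.137], [-10.3, -6.3, 0, 0, 0, 0.137], [-11, -4.9, 0, 0, 0, 0.137], [-11.6, -3.3, 0, 0, 0, 0.137]],
])

```text
time_s: 13.6
position: [0.5188, -0.0477, 0.215]
tcp_rot: [[-0.719, 0.695, -0.004], [0.695, 0.719, 0.001], [0.004, -0.002, -1.0]]
force: [0.4, 0.5, -0.5]
opening: 0.701
grasp_force: 0.0
```

>>> play_rows([
  [[-11.9, -1.7, 0, 0, 0, 0.137], [0, 0, 0, 0, 0, 0], [0, 0, 0, 0, 0, 0]],
])

```text
time_s: 13.9
position: [0.526, -0.0567, 0.2155]
tcp_rot: [[-0.624, 0.782, -0.003], [0.782, 0.624, 0.001], [0.003, -0.002, -1.0]]
force: [0.2, 0.1, 0.0]
opening: 0.702
grasp_force: 0.0
```

```bash
python3 - <<'E'
from h import *
np.set_printoptions(precision=4,suppress=True)
w=bot.capture("wrist");cv2.imwrite('pics/k.png',w['image'])
print('cam',-np.array(w['R']).T@w['t'])
for q in('knob','beam','pointer','index','pan_floor'):
    r=bot.pinpoint(w,q)
    if r:
        c=r[0]['centre'];print(q,np.round(c,1),round(r[0]['confidence'],2),atz(w,c,.136),atz(w,c,.085))
plan([.5265,-.0568,.2],[.78,.625])
E
```

```text
cam [ 0.4819 -0.0018  0.3631]
knob [260.1 204.8] 0.62 [ 0.5263 -0.0568  0.136 ] [ 0.5363 -0.0691  0.085 ]
pan_floor [261.6 203.1] 0.67 [ 0.5264 -0.0551  0.136 ] [ 0.5363 -0.0671  0.085 ]
t 14.2 pos [ 0.5267 -0.0566  0.2168] F [1.2 0.  0.8] open 0.7013592655676212
R [[-0.623, 0.782, -0.0], [0.782, 0.623, 0.0], [0.0, -0.0, -1.0]]
1 rows
[-0.1, -0.3, 16.8, -0.0, -0.0, -0.003]
```

View pics/k.png

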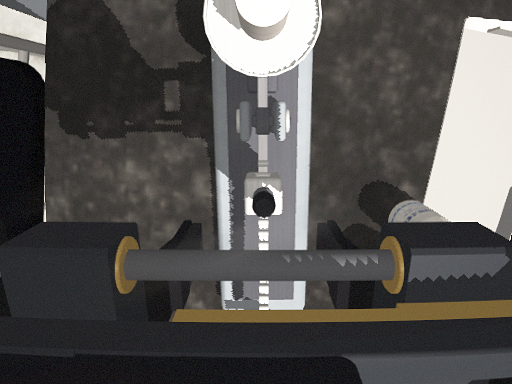

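The wrist view shows the knob at about (263,202), the beam running straight down the picture at column 263, and the pads either side of it. Both bottles are under 0.15 m high, below the gripper's body.

```bash
python3 - <<'E'
from h import *
np.set_printoptions(precision=4,suppress=True)
w=bot.capture("wrist")
u=np.array([.625,-.78]);bx=np.array([.78,.625]);P=np.array([.4913,-.0129])
m=[r for r in bot.silhouettes(w,'knob')]
for r in m:
    ys,xs=np.nonzero(r['pixels']);print('knob sil',len(xs),xs.min(),xs.max(),ys.min(),ys.max(),r['centre'],round(r['confidence'],2))
s=bot.read_state();tcp=np.array(s['position'])
for nm,uv,z in(('knobtop',(263.5,207),.152),('knob',(263,202),.141),('poise',(263.5,192),.1),('pivot',(263.5,120),.085),('beam far',(264,300),.11),('TCP?',(263,202),.141)):
    X=atz(w,uv,z);d=X[:2]-tcp[:2];print(nm,X,'from pivot along',(X[:2]-P)@u,'lat',(X[:2]-P)@bx,'rel TCP tool x,y',-d@u,d@bx)
print(tcp)
E
```

```text
knob sil 506 251 273 190 216 [260.4, 200.5] 0.83
knobtop [ 0.5271 -0.053   0.152 ] from pivot along 0.053649629198979955 lat 0.0028988853111250306 rel TCP tool x,y 0.0028031819779322786 0.0025266103313921423
knob [ 0.5268 -0.053   0.141 ] from pivot along 0.053470605040163606 lat 0.0026847936698203958 rel TCP tool x,y 0.0029822061367486287 0.002312518690087509
poise [ 0.5299 -0.0554  0.1   ] from pivot along 0.057285161470428135 lat 0.003565614549231583 rel TCP tool x,y -0.0008323502935159037 0.003193339569498695
pivot [ 0.4937 -0.01    0.085 ] from pivot along -0.0007209427500344456 lat 0.0037031479912247563 rel TCP tool x,y 0.05717375392694668 0.0033308730114918706
beam far [ 0.5904 -0.1302  0.11  ] from pivot along 0.1534614196626999 lat 0.004018066239411925 rel TCP tool x,y -0.09700860848578767 0.003645791259679048
TCP? [ 0.5268 -0.053   0.141 ] from pivot along 0.053470605040163606 lat 0.0026847936698203958 rel TCP tool x,y 0.0029822061367486287 0.002312518690087509
[ 0.5269 -0.0567  0.217 ]
```

>>> play_rows([
  [[2, 1.5, 20, 0, 0, 0], [0, 0, 25, 0, 0, 0], [0, 0, 20, 0, 0, 0], [0, 0, 12, 0, 0, 0], [0, 0, 0, 0, 0, 0]],
])

```text
time_s: 14.8
position: [0.526, -0.0542, 0.1385]
tcp_rot: [[-0.622, 0.783, -0.003], [0.783, 0.622, 0.001], [0.003, -0.002, -1.0]]
force: [-0.4, -0.3, -0.2]
opening: 0.702
grasp_force: 0.0
```

>>> play_rows([
  [[0, 0, 0, 0, 0, 0], [0, 0, 0, 0, 0, 0]],
])

```text
time_s: 15.0
position: [0.5278, -0.0548, 0.1409]
tcp_rot: [[-0.622, 0.783, 0.002], [0.783, 0.622, -0.001], [-0.002, 0.001, -1.0]]
force: [-0.4, 0.2, 0.1]
opening: 0.701
grasp_force: 0.0
```

```bash
python3 - <<'E'
from h import *
w=bot.capture("wrist");s=bot.read_state();t=np.array(s['position']);R=np.array(s['tcp_rot'])
print(t,s['force'],s['opening'])
for z in(.0,-.01,.01,-.05):print(z,proj(w,t+R[:,2]*z))
for q in((.0,.0305,0),(0,-.0305,0)):print(proj(w,t+R@np.array(q)))
for r in bot.silhouettes(w,'knob'):
    ys,xs=np.nonzero(r['pixels']);print('knob sil',len(xs),xs.min(),xs.max(),ys.min(),ys.max(),r['centre'],round(r['confidence'],2))
cv2.imwrite('pics/l.png',cv2.resize(w['image'][150:330,130:400],None,fx=2.9,fy=2.9,interpolation=cv2.INTER_CUBIC))
E
```

```text
[ 0.52776641 -0.05476809  0.14088492] [-0.59698756 -0.17316487  0.47886478] 0.7049455739230361
0.0 [[259.80877516 252.58567894]]
-0.01 [[259.85367578 262.12531376]]
0.01 [[259.76883214 244.1107825 ]]
-0.05 [[260.10660817 316.12822858]]
[[322.04920903 252.49581608]]
[[197.55932298 252.37679675]]
knob sil 567 243 275 229 249 [255.6, 239.4] 0.92
```

View pics/l.png

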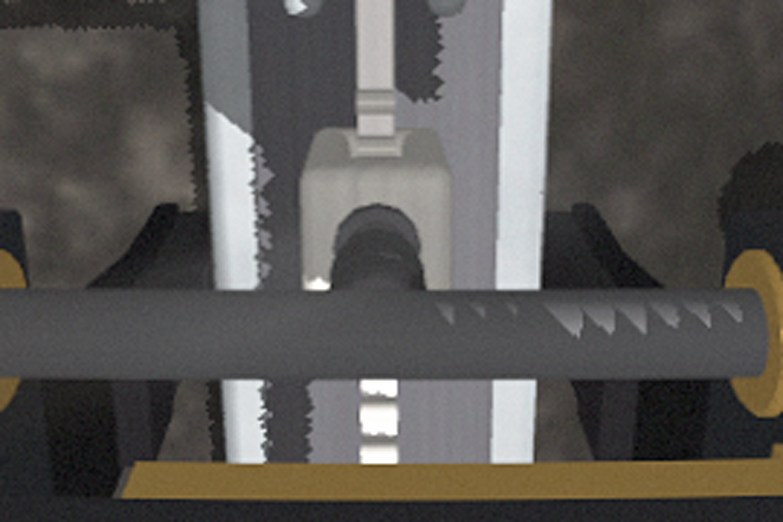

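The crop shows the knob centred at column 260 (full image), matching the tool's centre plane at 259.8, so it sits centred between the fingers. I lower 4 mm and close to just wider than the knob first.

>>> play_rows([
  [[0, 0, 4, 0, 0, 0], [0, 0, 0, 0, 0, 0], [0, 0, 0, 0, 0, 0], [0, 0, 0, 0, 0, 0], [0, 0, 0, 0, 0, 0]],
], fingers=-0.57)

```text
time_s: 15.6
position: [0.527, -0.0545, 0.1359]
tcp_rot: [[-0.622, 0.783, 0.0], [0.783, 0.622, -0.0], [-0.0, 0.0, -1.0]]
force: [-0.1, -0.7, -0.5]
opening: 0.33
grasp_force: 0.0
```

>>> play_rows([
  [[0, 0, 0, 0, 0, 0], [0, 0, 0, 0, 0, 0], [0, 0, 0, 0, 0, 0], [0, 0, 0, 0, 0, 0]],
])

```text
time_s: 16.0
position: [0.527, -0.0545, 0.1359]
tcp_rot: [[-0.622, 0.783, 0.0], [0.783, 0.622, -0.0], [-0.0, 0.0, -1.0]]
force: [-0.3, 0.5, -0.9]
opening: 0.215
grasp_force: 0.0
```

```bash
cat >> h.py <<'E'
u=np.array([.625,-.78,0]);bx=np.array([.78,.625,0])
def favg(n=4):
    F=[]
    for i in range(n): s=bot.read_state();F.append(s['force']);bot.capture('side')
    F=np.mean(F,0);print('t',s['time_s'],'pos',np.round(s['position'],4),'F along out',round(F@u,2),'lat',round(F@bx,2),'z',round(F[2],2),'open mm',round(s['opening']*87,1),'grip',s['grasp_force'])
E
python3 -c "
from h import *
favg(6)"
```

```text
t 16.25 pos [ 0.527  -0.0545  0.1358] F along out 0.03 lat 0.31 z -0.2 open mm 18.5 grip 0.0
```

>>> play_rows([
  [[0, 0, 0, 0, 0, 0], [0, 0, 0, 0, 0, 0], [0, 0, 0, 0, 0, 0]],
], fingers=-1)

```text
time_s: 16.6
position: [0.5273, -0.0544, 0.1359]
tcp_rot: [[-0.622, 0.783, 0.001], [0.783, 0.622, 0.0], [-0.0, 0.001, -1.0]]
force: [1.3, 0.8, 0.3]
opening: 0.17
grasp_force: 30.0
```

```bash
python3 -c "
from h import *
favg(6)"
```

```text
t 16.85 pos [ 0.5272 -0.0545  0.1359] F along out 0.02 lat 1.75 z 0.26 open mm 14.9 grip 29.998434595763683
```

Gripped, with negligible side force. Now lift the knob in steps, checking the spring force.

>>> play_rows([
  [[0.1, 0, -1, 0, 0, 0], [0.1, 0, -1, 0, 0, 0], [0.1, 0, -1, 0, 0, 0], [0, 0, 0, 0, 0, 0]],
])

```text
time_s: 17.3
position: [0.5267, -0.0542, 0.1387]
tcp_rot: [[-0.622, 0.783, -0.0], [0.783, 0.622, 0.0], [0.0, -0.0, -1.0]]
force: [1.6, 1.8, -3.5]
opening: 0.171
grasp_force: 30.0
```

```bash
python3 -c "
from h import *
favg(6)"
```

```text
t 17.55 pos [ 0.5267 -0.0542  0.1387] F along out -0.08 lat 2.44 z -3.72 open mm 14.8 grip 30.008008824661374
```

>>> play_rows([
  [[0.1, 0, -1, 0, 0, 0], [0.1, 0, -1, 0, 0, 0], [0.1, 0, -0.7, 0, 0, 0], [0, 0, 0, 0, 0, 0]],
])

```text
time_s: 18.0
position: [0.5266, -0.0541, 0.1416]
tcp_rot: [[-0.622, 0.783, 0.0], [0.783, 0.622, -0.0], [-0.0, -0.0, -1.0]]
force: [2.7, 1.9, -5.1]
opening: 0.174
grasp_force: 30.0
```

```bash
python3 -c "
from h import *
favg(6)
sc=bot.capture('scene');r=bot.pinpoint(sc,'pointer');print(r[0]['centre'] if r else 0)"
```

```text
t 18.25 pos [ 0.5266 -0.0541  0.1415] F along out 0.34 lat 2.58 z -4.59 open mm 14.9 grip 30.011471612378955
[384.4, 192.9]
```

>>> play_rows([
  [[0.1, 0, -0.8, 0, 0, 0], [0, 0, 0, 0, 0, 0], [0, 0, 0, 0, 0, 0]],
])

```text
time_s: 18.7
position: [0.5265, -0.054, 0.1423]
tcp_rot: [[-0.622, 0.783, -0.0], [0.783, 0.622, -0.0], [0.0, -0.0, -1.0]]
force: [3.2, 1.6, -5.0]
opening: 0.173
grasp_force: 30.0
```

```bash
python3 -c "
from h import *
favg(8)"
```

```text
t 19.05 pos [ 0.5265 -0.054   0.1423] F along out 0.6 lat 2.51 z -4.97 open mm 14.9 grip 30.0120120216161
```

>>> play_rows([
  [[0, 0, -0.5, 0, 0, 0], [0, 0, 0, 0, 0, 0], [0, 0, 0, 0, 0, 0]],
])

```text
time_s: 19.4
position: [0.5265, -0.054, 0.1428]
tcp_rot: [[-0.622, 0.783, -0.0], [0.783, 0.622, -0.0], [0.0, -0.0, -1.0]]
force: [2.5, 1.2, -5.1]
opening: 0.169
grasp_force: 30.0
```

```bash
python3 -c "
from h import *
favg(8)"
```

```text
t 19.75 pos [ 0.5265 -0.054   0.1429] F along out 0.77 lat 2.4 z -5.24 open mm 14.9 grip 30.012226905673742
```

>>> play_rows([
  [[-0.4, 0, 0, 0, 0, 0], [-0.4, 0, 0, 0, 0, 0], [0, 0, 0, 0, 0, 0]],
])

```text
time_s: 20.1
position: [0.5271, -0.0547, 0.1429]
tcp_rot: [[-0.622, 0.783, 0.0], [0.783, 0.622, -0.0], [-0.0, -0.0, -1.0]]
force: [2.7, 0.9, -4.7]
opening: 0.17
grasp_force: 30.0
```

```bash
python3 -c "
from h import *
favg(8)"
```

```text
t 20.45 pos [ 0.5271 -0.0546  0.1429] F along out 0.62 lat 2.42 z -5.14 open mm 14.8 grip 30.012210477143526
```

>>> play_rows([
  [[-0.4, 0, 0, 0, 0, 0], [-0.4, 0, -0.1, 0, 0, 0], [0, 0, 0, 0, 0, 0]],
])

```text
time_s: 20.8
position: [0.5276, -0.0553, 0.143]
tcp_rot: [[-0.622, 0.783, -0.0], [0.783, 0.622, -0.0], [0.0, -0.0, -1.0]]
force: [2.0, 0.5, -4.7]
opening: 0.171
grasp_force: 30.0
```

```bash
python3 -c "
from h import *
favg(5)"
```

```text
t 21.0 pos [ 0.5275 -0.0553  0.1429] F along out 0.38 lat 2.11 z -4.94 open mm 15.0 grip 30.01174625940621
```

>>> play_rows([
  [[-0.8, 0, 0, 0, 0, 0], [-0.8, 0, -0.2, 0, 0, 0], [0, 0, 0, 0, 0, 0]],
])

```text
time_s: 21.35
position: [0.5285, -0.0565, 0.1432]
tcp_rot: [[-0.622, 0.783, -0.0], [0.783, 0.622, 0.0], [0.0, -0.0, -1.0]]
force: [2.2, 1.1, -4.6]
opening: 0.173
grasp_force: 30.0
```

```bash
python3 -c "
from h import *
favg(5)"
```

```text
t 21.55 pos [ 0.5285 -0.0565  0.1432] F along out -0.21 lat 2.41 z -4.89 open mm 15.0 grip 30.01110996119678
```

The poise slides freely, with no force along the beam. I carry on outward, following the beam's slope (0.085).

>>> play_rows([
  [[-2, 0, -0.2, 0, 0, 0], [-4, 0, -0.3, 0, 0, 0], [-4, 0, -0.4, 0, 0, 0], [-3, 0, -0.2, 0, 0, 0], [0, 0, 0, 0, 0, 0]],
])

```text
time_s: 22.1
position: [0.5373, -0.0674, 0.1443]
tcp_rot: [[-0.622, 0.783, 0.001], [0.783, 0.622, -0.001], [-0.001, 0.0, -1.0]]
force: [1.8, 0.1, -4.8]
opening: 0.169
grasp_force: 30.0
```

```bash
python3 -c "
from h import *
favg(5)"
```

```text
t 22.3 pos [ 0.5369 -0.0669  0.1443] F along out 0.69 lat 1.8 z -4.62 open mm 15.0 grip 30.00833524391055
```

>>> play_rows([
  [[-3, 0, -0.4, 0, 0, 0], [-5, 0, -0.5, 0, 0, 0], [-6, 0, -0.5, 0, 0, 0], [-5, 0, -0.4, 0, 0, 0], [-3, 0, -0.2, 0, 0, 0]],
])

```text
time_s: 22.85
position: [0.5509, -0.0847, 0.1463]
tcp_rot: [[-0.622, 0.783, 0.001], [0.783, 0.622, -0.001], [-0.001, 0.0, -1.0]]
force: [1.6, 1.4, -3.7]
opening: 0.17
grasp_force: 30.0
```

```bash
python3 -c "
from h import *
favg(6)"
```

```text
t 23.1 pos [ 0.5503 -0.0839  0.1462] F along out 0.68 lat 1.96 z -4.15 open mm 15.0 grip 30.007941015064716
```

>>> play_rows([
  [[-3, 0, -0.2, 0, 0, 0], [-5, 0, -0.5, 0, 0, 0], [-6, 0, -0.5, 0, 0, 0], [-5, 0, -0.4, 0, 0, 0], [-2.6, 0, -0.2, 0, 0, 0]],
])

```text
time_s: 23.65
position: [0.564, -0.1014, 0.148]
tcp_rot: [[-0.621, 0.783, -0.0], [0.783, 0.621, 0.0], [0.0, -0.0, -1.0]]
force: [0.3, 2.6, -4.6]
opening: 0.172
grasp_force: 30.0
```

```bash
python3 -c "
from h import *
favg(8)
s=bot.read_state();print('moved along',(np.array(s['position'])-[.5265,-.0540,.1429])@u)
sc=bot.capture('scene');r=bot.pinpoint(sc,'pointer');print(r[0]['centre'] if r else 0)"
```

```text
t 24.0 pos [ 0.5637 -0.1008  0.1481] F along out -0.84 lat 1.43 z -4.15 open mm 14.6 grip 30.005586398765445
moved along 0.059718655074357474
[382.6, 195.7]
```

Moved 59.7 mm, i.e. to notch 8. Lower the knob into the notch and let go.

>>> play_rows([
  [[-0.1, 0, 1.2, 0, 0, 0], [-0.1, 0, 1.2, 0, 0, 0], [-0.1, 0, 1.2, 0, 0, 0], [-0.1, 0, 1.2, 0, 0, 0], [0, 0, 0, 0, 0, 0]],
])

```text
time_s: 24.65
position: [0.5641, -0.1012, 0.1432]
tcp_rot: [[-0.622, 0.783, 0.0], [0.783, 0.622, -0.0], [-0.0, 0.0, -1.0]]
force: [0.9, 1.1, -2.5]
opening: 0.166
grasp_force: 30.0
```

```bash
python3 -c "
from h import *
favg(6)"
```

```text
t 24.9 pos [ 0.564  -0.1011  0.1433] F along out -0.2 lat 1.32 z -2.59 open mm 14.9 grip 30.00333965755999
```

>>> play_rows([
  [[0, 0, 0.6, 0, 0, 0], [0, 0, 0.6, 0, 0, 0], [0, 0, 0, 0, 0, 0]],
])

```text
time_s: 25.25
position: [0.5642, -0.1013, 0.1422]
tcp_rot: [[-0.622, 0.783, 0.001], [0.783, 0.622, -0.0], [-0.001, 0.0, -1.0]]
force: [0.9, 1.3, -1.7]
opening: 0.171
grasp_force: 30.0
```

>>> play_rows([
  [[0, 0, 0, 0, 0, 0], [0, 0, 0, 0, 0, 0], [0, 0, 0, 0, 0, 0], [0, 0, 0, 0, 0, 0], [0, 0, 0, 0, 0, 0]],
], fingers=0)

```text
time_s: 25.75
position: [0.5639, -0.1012, 0.1421]
tcp_rot: [[-0.622, 0.783, -0.0], [0.783, 0.622, -0.0], [-0.0, -0.0, -1.0]]
force: [-0.1, -0.0, -0.3]
opening: 0.48
grasp_force: 0.0
```

>>> play_rows([
  [[0, 0, 0, 0, 0, 0], [0, 0, 0, 0, 0, 0], [0, 0, 0, 0, 0, 0], [0, 0, 0, 0, 0, 0], [0, 0, 0, 0, 0, 0]],
])

```text
time_s: 26.25
position: [0.564, -0.1011, 0.142]
tcp_rot: [[-0.622, 0.783, -0.0], [0.783, 0.622, -0.0], [0.0, -0.0, -1.0]]
force: [0.4, 0.1, -0.2]
opening: 0.5
grasp_force: 0.0
```

>>> play_rows([
  [[0, 0, 0, 0, 0, 0], [0, 0, 0, 0, 0, 0], [0, 0, 0, 0, 0, 0], [0, 0, 0, 0, 0, 0], [0, 0, 0, 0, 0, 0]],
])

```text
time_s: 26.75
position: [0.564, -0.1011, 0.142]
tcp_rot: [[-0.622, 0.783, -0.0], [0.783, 0.622, -0.0], [0.0, -0.0, -1.0]]
force: [-0.6, 0.6, 0.3]
opening: 0.5
grasp_force: 0.0
```

```bash
python3 - <<'E'
from h import *
favg(4)
sd=bot.capture('side');sc=bot.capture('scene');w=bot.capture('wrist')
for n,p in(('sd',sd),('sc',sc)):
    for q in('pointer','index','knob','pan_floor'):
        r=bot.pinpoint(p,q);print(n,q,r[0]['centre'] if r else 0)
a=cv2.resize(sd['image'][125:165,200:260],None,fx=6.5,fy=6.5,interpolation=cv2.INTER_CUBIC)
b=cv2.resize(sc['image'][180:220,350:410],None,fx=6.5,fy=6.5,interpolation=cv2.INTER_CUBIC)
c=cv2.resize(w['image'][150:330,100:450],(780,320))
cv2.imwrite('pics/m.png',np.vstack([np.hstack([a,b]),c]))
E
```

```text
t 26.9 pos [ 0.564  -0.1011  0.1421] F along out -0.05 lat 0.03 z 0.2 open mm 43.5 grip 0.0
sd pointer [218.7, 147.4]
sd index [221.1, 147.4]
sd knob [232.0, 146.5]
sd pan_floor [273.9, 183.5]
sc pointer [384.0, 203.1]
sc index [385.1, 200.9]
sc knob 0
sc pan_floor [250.6, 197.8]
```

View pics/m.png

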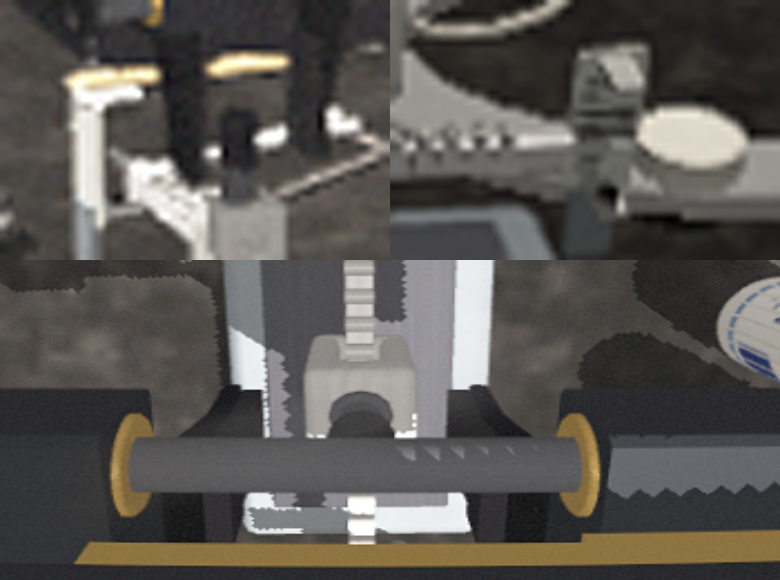

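The lower panel shows the poise re-seated, and the pointer looks close to the short index line. The knob is free between the fingers. I retreat and measure the pointer more exactly from averaged detections.

>>> play_rows([
  [[0, 0, -10, 0, 0, 0], [0, 0, -20, 0, 0, 0], [0, 0, -30, 0, 0, 0], [0, 0, -30, 0, 0, 0], [0, 0, -20, 0, 0, 0]],
])

```text
time_s: 28.0
position: [0.5648, -0.1014, 0.2551]
tcp_rot: [[-0.622, 0.783, 0.003], [0.783, 0.622, -0.001], [-0.003, 0.002, -1.0]]
force: [0.8, -0.2, -0.0]
opening: 0.502
grasp_force: 0.0
```

>>> play_rows([
  [[0, 0, 0, 0, 0, 0], [0, 0, 0, 0, 0, 0], [0, 0, 0, 0, 0, 0], [0, 0, 0, 0, 0, 0], [0, 0, 0, 0, 0, 0]],
])

```text
time_s: 28.5
position: [0.5634, -0.1009, 0.2509]
tcp_rot: [[-0.622, 0.783, -0.002], [0.783, 0.622, 0.001], [0.002, -0.001, -1.0]]
force: [-0.2, -0.5, -0.1]
opening: 0.506
grasp_force: 0.0
```

```bash
python3 - <<'E'
from h import *
np.set_printoptions(precision=2,suppress=True)
A={}
for n in('side','scene'):
    ims=[]
    for i in range(7):
        p=bot.capture(n);ims.append(p['image'].astype(float))
        for q in('pointer','index'):
            r=bot.pinpoint(p,q)
            if r and r[0]['confidence']>.4:A.setdefault((n,q),[]).append(r[0]['centre'])
    np.save(f'pics/{n}_now.npy',np.mean(ims,0))
    cam=p
    for q in('pointer','index'):
        v=np.array(A[n,q]);print(n,q,v.mean(0),v.std(0),len(v))
# high-stop crops, low-state pictures against now: beam tail lower/upper edges
a=cv2.imread('pics/a.png').astype(float);b=cv2.imread('pics/b.png').astype(float)
g=cv2.imread('pics/g.png');gs=cv2.resize(g[:,:396],(110,100),interpolation=cv2.INTER_AREA).astype(float);gc=cv2.resize(g[:,396:],(110,100),interpolation=cv2.INTER_AREA).astype(float)
full=lambda c,x,y:(lambda z:(z.__setitem__((slice(y,y+100),slice(x,x+110)),c),z)[1])(np.zeros((384,512,3)))
H=full(gc,290,150);Hs=full(gs,200,120);N=np.load('pics/scene_now.npy');Ns=np.load('pics/side_now.npy')
for nm,L,M,Hh,cols,rows in(('scene',a,N,H,(345,355,365,372),(185,222)),('side',b,Ns,Hs,(222,226,230,234),(130,165))):
    for c in cols:
        print(nm,c)
        for t,I in(('low',L),('now',M),('high',Hh)): print(t,rows[0],I[rows[0]:rows[1],c-1:c+2].mean((1,2)).astype(int).tolist())
E
```

```text
side pointer [221.07 146.35] [1.03 1.14] 6
side index [217.6  148.14] [1.26 0.94] 7
scene pointer [384.81 203.6 ] [2.   1.65] 7
scene index [363.97 203.2 ] [48.39  2.74] 7
scene 345
low 185 [106, 107, 107, 105, 91, 65, 63, 76, 106, 103, 101, 101, 101, 101, 89, 35, 54, 100, 115, 135, 102, 88, 98, 97, 59, 32, 32, 53, 96, 103, 64, 66, 67, 68, 68, 67, 67]
now 185 [108, 109, 109, 107, 92, 66, 65, 78, 108, 105, 103, 103, 102, 101, 105, 101, 105, 136, 148, 89, 98, 109, 101, 29, 36, 35, 33, 54, 98, 105, 65, 68, 69, 69, 69, 69, 68]
high 185 [106, 107, 107, 104, 90, 66, 64, 77, 105, 113, 115, 108, 119, 120, 95, 96, 103, 83, 18, 18, 23, 28, 32, 34, 36, 34, 33, 54, 94, 100, 67, 65, 67, 67, 68, 68, 67]
scene 355
low 185 [72, 34, 36, 41, 68, 108, 139, 148, 145, 144, 144, 144, 144, 145, 144, 132, 115, 122, 101, 102, 98, 99, 103, 94, 54, 37, 38, 83, 118, 80, 65, 67, 67, 67, 67, 67, 66]
now 185 [74, 35, 37, 42, 70, 110, 142, 151, 148, 147, 148, 148, 148, 147, 149, 141, 105, 103, 94, 101, 104, 98, 55, 31, 38, 41, 39, 84, 121, 82, 66, 68, 68, 68, 69, 69, 67]
high 185 [73, 36, 35, 43, 69, 107, 137, 148,
[... 2478 characters left out ...]
10, 206, 205, 185, 179, 178]
high 130 [51, 50, 48, 48, 157, 238, 171, 77, 77, 80, 79, 79, 79, 76, 75, 69, 69, 122, 225, 246, 208, 195, 214, 212, 227, 231, 234, 207, 157, 104, 75, 67, 67, 68, 68]
side 234
low 130 [47, 47, 40, 104, 205, 217, 139, 56, 70, 70, 70, 69, 69, 71, 70, 68, 98, 221, 250, 172, 70, 71, 72, 73, 76, 67, 66, 66, 83, 126, 145, 205, 216, 208, 230]
now 130 [51, 50, 44, 109, 210, 222, 145, 60, 72, 72, 72, 69, 65, 61, 54, 49, 44, 68, 105, 63, 65, 81, 76, 102, 154, 155, 208, 250, 240, 180, 182, 174, 170, 171, 171]
high 130 [52, 51, 48, 115, 207, 221, 147, 67, 71, 73, 73, 72, 73, 77, 75, 71, 112, 223, 246, 181, 82, 74, 99, 147, 164, 219, 186, 217, 219, 238, 235, 206, 156, 110, 76]
```

The pointer profile puts the tilt slightly low, about 2 mm and inside the lines, but that is only good to a couple of millimetres. I take one close, oblique look with the wrist camera.

```bash
cat >> h.py <<'E'
from scipy.spatial.transform import Rotation as Ro, Slerp
def plan6(pos,T,per=.14):
    s=bot.read_state();R=np.array(s['tcp_rot']);p=np.array(s['position']);pos=np.array(pos)
    w=Ro.from_matrix(R.T@T).as_rotvec();n=int(max(np.ceil(np.linalg.norm(w)/per),np.ceil(np.linalg.norm(pos-p)/.045)))
    C=R.copy();print(n,'rows')
    for i in range(n):
        print(np.r_[np.round(C.T@(pos-p)/n*1000,1),np.round(w/n,3)].tolist());C=C@Ro.from_rotvec(w/n).as_matrix()
E
python3 - <<'E'
from h import *
th=np.radians(40);az=np.radians(10);d=np.array([np.cos(az),np.sin(az),0]);Z=np.array([0,0,1.])
x=-np.cos(th)*d-np.sin(th)*Z;z=np.sin(th)*d-np.cos(th)*Z;y=np.cross(z,x);T=np.c_[x,y,z]
I=np.array([.638,-.197,.085])
w=bot.capture('wrist');print('fx',w['fx'],w['cy'])
v=np.radians(40+15-12);C=I+.24*(-np.sin(v)*d+np.cos(v)*Z);tcp=C-.07*x+.147*z
print(tcp,C,bot.read_state()['joint_positions']);plan6(tcp,T)
E
```

```text
fx 329.3667299573993 190.34126599150017
[ 0.62266978 -0.19970313  0.19291149] [ 0.47680705 -0.22542267  0.26052489] [-2.13350792e+01  2.51743623e+01  8.86968880e+01 -2.76913796e-03
  6.61284541e+01 -5.97825136e+01]
10 rows
[-11.4, -1.5, 5.9, -0.037, -0.063, -0.103]
[-10.7, -2.9, 6.5, -0.037, -0.063, -0.103]
[-10.0, -4.2, 7.0, -0.037, -0.063, -0.103]
[-9.0, -5.5, 7.5, -0.037, -0.063, -0.103]
[-7.9, -6.6, 7.8, -0.037, -0.063, -0.103]
[-6.7, -7.7, 8.0, -0.037, -0.063, -0.103]
[-5.3, -8.6, 8.0, -0.037, -0.063, -0.103]
[-3.9, -9.4, 8.0, -0.037, -0.063, -0.103]
[-2.4, -10.0, 7.8, -0.037, -0.063, -0.103]
[-0.9, -10.4, 7.5, -0.037, -0.063, -0.103]
```

>>> play_rows([
  [[-11.4, -1.5, 5.9, -0.037, -0.063, -0.103], [-10.7, -2.9, 6.5, -0.037, -0.063, -0.103], [-10, -4.2, 7, -0.037, -0.063, -0.103], [-9, -5.5, 7.5, -0.037, -0.063, -0.103], [-7.9, -6.6, 7.8, -0.037, -0.063, -0.103]],
])

```text
time_s: 31.15
position: [0.5936, -0.1505, 0.2228]
tcp_rot: [[-0.868, 0.348, 0.354], [0.359, 0.933, -0.039], [-0.344, 0.094, -0.934]]
force: [0.9, -0.2, -1.0]
opening: 0.503
grasp_force: 0.0
```

>>> play_rows([
  [[-6.7, -7.7, 8, -0.037, -0.063, -0.103], [-5.3, -8.6, 8, -0.037, -0.063, -0.103], [-3.9, -9.4, 8, -0.037, -0.063, -0.103], [-2.4, -10, 7.8, -0.037, -0.063, -0.103], [-0.9, -10.4, 7.5, -0.037, -0.063, -0.103]],
])

```text
time_s: 31.65
position: [0.6235, -0.1807, 0.2101]
tcp_rot: [[-0.836, -0.044, 0.547], [-0.008, 0.998, 0.068], [-0.549, 0.053, -0.834]]
force: [-3.6, -2.0, -2.7]
opening: 0.497
grasp_force: 0.0
```

>>> play_rows([
  [[0, 0, 0, 0, 0, 0], [0, 0, 0, 0, 0, 0], [0, 0, 0, 0, 0, 0]],
])

```text
time_s: 31.95
position: [0.6254, -0.181, 0.2122]
tcp_rot: [[-0.834, -0.048, 0.549], [-0.015, 0.998, 0.065], [-0.551, 0.046, -0.833]]
force: [0.5, 0.0, 1.1]
opening: 0.501
grasp_force: 0.0
```

```bash
python3 - <<'E'
from h import *
np.set_printoptions(precision=2,suppress=True)
print(bot.read_state()['position'],bot.read_state()['force'])
I=np.array([.638,-.197,.085]);A={}
ims=[]
for i in range(6):
    p=bot.capture('wrist');ims.append(p['image'].astype(float))
    for q in('pointer','index'):
        r=bot.pinpoint(p,q)
        if r:A.setdefault(q,[]).append(r[0]['centre']);print(q,np.round(r[0]['centre'],1),round(r[0]['confidence'],2))
np.save('pics/wn.npy',np.mean(ims,0))
print('expected index',proj(p,[I,I+[0,0,.0045],I-[0,0,.0045]]))
E
```

```text
[ 0.63 -0.18  0.21] [0.47 0.02 1.15]
pointer [232.8 118.5] 0.96
index [233.3 120.2] 0.92
pointer [233.7 118.1] 0.57
index [234.2 119.7] 0.74
pointer [235.6 115.7] 0.74
pointer [237.9 117.7] 0.55
index [232.3 120.2] 0.66
pointer [232.2 115.7] 0.57
index [234.7 122.7] 0.67
pointer [234.4 115.9] 0.97
index [234.7 116.3] 0.25
expected index [[230.69 117.51]
 [230.62 121.03]
 [230.77 114.08]]
```

```bash
python3 - <<'E'
import numpy as np
m=np.load('pics/wn.npy').mean(2).astype(int)
print('     ',*range(212,262,2))
for r in range(96,142): print(r,*['%3d'%v for v in m[r,212:262:2]])
E
```

```text
212 214 216 218 220 222 224 226 228 230 232 234 236 238 240 242 244 246 248 250 252 254 256 258 260
96  52  51  49  51  53  74 176 236 229 137 107 109 111 111  98  78  79  80  80  89 124 129 127 125 126
97  57  53  51  52  50  95 235 241 241 149 106 102  98 113 106  86  77  79  82 115 128 126 126 126 125
98  58  57  52  51  49  90 232 237 240 157  92  63  59  96 110  96  80  79 103 131 129 126 127 124 158
99  61  61  53  51  45  53 173 241 240 159  53  21  26  59 105 106  86  78 118 131 126 124 125 140 231
100  62  59  53  49  48  42  99 231 241 152  23  22  21  33  96 109  95  80 119 129 125 127 128 210 254
101  57  58  51  51  47  47  54 177 244 144  21  24  23  25  86 110 103  85 118 125 127 122 185 252 253
102  56  54  54  50  47  46  41 102 233 140  21  24  26  25  81 109 110  91 116 128 122 161 246 253 252
103  51  52  49  49  47  46  45  55 183 143  23  25  26  24  83 109 109  99 118 125 141 234 254 252 251
104  48  48  48  47  46  46  44  38 111 109  18  24  24  24  79 107 110 107 120 128 215 254 252 251 251
105  45  45  47  44  47  45  45  43  58 141  33  27  25  24  90 109 
[... 3079 characters left out ...]
 155 223 231 231 231 235 228 154  84  98 122  49 114 131  49 101 129 130 111
136  56  55  53  56  78 137 217 234 228 232 232 233 235 201 118 119  95 103 133  59  80 131 129 129 106
137  64  60  59  58  95 202 237 233 227 229 232 231 234 230 155 108 122 132  82  60 135 107 119 129 108
138  66  64  64  63 110 241 232 233 229 229 232 232 233 236 203 119 115 104  43 124 117  45 117 128 112
139  63  64  65  68  86 208 233 232 232 228 230 233 233 236 230 157  99  49 115 131  47  86 129 129 116
140  60  61  64  70  65 124 236 232 233 230 229 232 233 233 237 204 115 100 131  70  65 131 128 127 134
141  58  60  63  69  69  78 197 234 233 233 229 230 234 233 237 232 161 109  79  53 127 127 126 127 130
```

```bash
python3 - <<'E'
from h import *
np.set_printoptions(precision=1,suppress=True)
p=bot.capture('wrist');I=np.array([.638,-.197,.085]);Z=np.array([0,0,1.])
o=proj(p,I)[0]
for n,d in(('u',u),('bx',bx),('Z',Z)):print(n,'px per 10mm',proj(p,I+.01*d)[0]-o)
m=np.load('pics/wn.npy').mean(2)
# profiles parallel to Z image direction, averaged along the line direction (18 cols,-11 rows)
zd=(proj(p,I+.001*Z)[0]-o); L=np.array([18,-11.])/np.hypot(18,11)
from scipy.ndimage import map_coordinates as mc
print('zd px/mm',zd)
hs=np.arange(-14,24,.5)
base=np.array([246,124.])
print('h(mm) from heavy line C at (246,124); columns: offset along line px -8..10')
offs=[-10,-7,-4,-1,2,5,8]
print(offs)
for h in hs:
    print('%5.1f'%h,*['%4d'%mc(m,[[ (base+h*zd+L*k)[1]],[(base+h*zd+L*k)[0]]],order=1)[0] for k in offs])
E
```

```text
u px per 10mm [-9.8  6.5]
bx px per 10mm [8.1 8.2]
Z px per 10mm [-0.2  7.9]
zd px/mm [-0.   0.8]
h(mm) from heavy line C at (246,124); columns: offset along line px -8..10
[-10, -7, -4, -1, 2, 5, 8]
-14.0  108  109  110  105  106  191  254
-13.5  109  111  112  104  108  154  227
-13.0  112  115  115  112  110  139  200
-12.5  117  120  119  119  112  127  175
-12.0  123  122  122  117  115  115  154
-11.5  124  125  123  110  114  102  134
-11.0  125  126  121  102   93   89  122
-10.5  125  126  119   82   73   79  112
-10.0  126  126  120   62   66   70  104
 -9.5  126  126  123   58   69   63  103
 -9.0  126  126  124   75   72   84  101
 -8.5  126  126  126   92   93  104  108
 -8.0  126  125  127  105  114  115  118
 -7.5  126  125  125  117  122  116  128
 -7.0  126  125  123  121  111  118  110
 -6.5  126  126  121  102  100   97   92
 -6.0  126  126  122   84   84   74   78
 -5.5  126  126  122   73   66   60   68
 -5.0  126  126  124   65   56   65   58
 -4.5  127  127  125   60   74   68   77
 -4.0  127  127  127   85   92   85  100
 -3.5  127  128  126  109  102  105  11
[... 1515 characters left out ...]
 75
 15.5  234  235  117  101   88   85   94
 16.0  234  237  129  123  104  111  109
 16.5  234  237  142  127  120  127  121
 17.0  234  236  157  125  128  128  133
 17.5  234  236  174  121  117  130  119
 18.0  234  235  191  103  107  108  105
 18.5  233  234  205   86   88   81   89
 19.0  232  234  218   82   66   61   72
 19.5  232  234  227   87   49   60   54
 20.0  231  234  231   92   64   59   66
 20.5  231  234  236  107   79   75   84
 21.0  231  234  236  122   95   99  102
 21.5  232  234  236  137  110  121  115
 22.0  232  234  236  153  126  125  128
 22.5  233  234  235  169  116  129  125
 23.0  234  233  235  185  105  120  113
 23.5  235  233  234  202   96   98  100
```

The wrist profile shows the graduations clearly: heavy lines 9.3 mm apart with the short line midway. The pointer sits in front of the plate, so I need a flatter view to remove the parallax.

```bash
python3 - <<'E'
from h import *
th=np.radians(55);az=np.radians(30);d=np.array([np.cos(az),np.sin(az),0]);Z=np.array([0,0,1.])
x=-np.cos(th)*d-np.sin(th)*Z;z=np.sin(th)*d-np.cos(th)*Z;y=np.cross(z,x);T=np.c_[x,y,z]
I=np.array([.638,-.197,.085])
tcp=I-.024*d+.093*Z
s=bot.read_state();print(tcp,np.round(s['joint_positions'],1),s['time_s']);plan6(tcp,T,.075)
E
```

```text
[ 0.61721539 -0.209       0.178     ] [ -36.    27.4  103.1   45.5   31.7 -163.5] 32.9
8 rows
[3.3, -3.5, 2.8, -0.038, -0.045, -0.047]
[3.6, -3.5, 2.5, -0.038, -0.045, -0.047]
[3.9, -3.4, 2.2, -0.038, -0.045, -0.047]
[4.1, -3.3, 1.9, -0.038, -0.045, -0.047]
[4.3, -3.2, 1.6, -0.038, -0.045, -0.047]
[4.5, -3.0, 1.3, -0.038, -0.045, -0.047]
[4.7, -2.8, 0.9, -0.038, -0.045, -0.047]
[4.9, -2.6, 0.6, -0.038, -0.045, -0.047]
```

>>> play_rows([
  [[11, -5, 3.5, 0, 0, 0.03], [11, -6, 3.5, 0, 0, 0.03], [11.5, -6, 3.5, 0, 0, 0.03], [11.5, -6, 3.5, 0, 0, 0.03], [11.5, -6, 3.5, 0, 0, 0]],
])

```text
time_s: 33.4
position: [0.5975, -0.2049, 0.1768]
tcp_rot: [[-0.849, 0.069, 0.524], [0.118, 0.991, 0.059], [-0.515, 0.112, -0.85]]
force: [-0.0, -0.2, 0.7]
opening: 0.498
grasp_force: 0.0
```

>>> play_rows([
  [[0, 0, 0, 0, 0, 0], [0, 0, 0, 0, 0, 0], [0, 0, 0, 0, 0, 0]],
])

```text
time_s: 33.7
position: [0.599, -0.2046, 0.1784]
tcp_rot: [[-0.848, 0.067, 0.526], [0.115, 0.992, 0.058], [-0.517, 0.11, -0.849]]
force: [0.3, 0.9, 0.0]
opening: 0.498
grasp_force: 0.0
```

```bash
python3 - <<'E'
from h import *
np.set_printoptions(precision=1,suppress=True)
s=bot.read_state();print(np.round(s['position'],4),np.round(s['joint_positions'],1),s['time_s'])
I=np.array([.638,-.197,.085]);Z=np.array([0,0,1.]);A={};ims=[]
for i in range(10):
    p=bot.capture('wrist');ims.append(p['image'].astype(float))
    for q in('pointer','index'):
        r=bot.pinpoint(p,q)
        if r and r[0]['confidence']>.4:A.setdefault(q,[]).append(r[0]['centre'])
for q in A: v=np.array(A[q]);print(q,len(v),v.mean(0),np.median(v,0),v.std(0))
m=np.mean(ims,0).mean(2);np.save('pics/w2.npy',m)
import pickle;pickle.dump({k:p[k] for k in('fx','fy','cx','cy','distortion','R','t')},open('pics/w2.pkl','wb'))
o=proj(p,I)[0];print('I',o,*[(n,proj(p,I+.01*d)[0]-o) for n,d in(('u',u),('bx',bx),('Z',Z))])
c=np.array(A['pointer']).mean(0).astype(int) if 'pointer' in A else o.astype(int)
xs=range(c[0]-20,c[0]+34,2);print('     ',*xs)
for r in range(c[1]-18,c[1]+26): print(r,*['%3d'%m[r,x] for x in xs])
E
```

```text
[ 0.6 -0.2  0.2] [ -39.3   29.7  105.7   48.7   30.2 -163.5] 33.7
pointer 10 [262.7 175.3] [262.6 175.1] [1.3 1.1]
index 10 [262.5 178.5] [262.4 178.8] [1.2 1.4]
I [258.6 177.3] ('u', array([-9.3,  6.9])) ('bx', array([8.5, 6.1])) ('Z', array([1.5, 9.2]))
      242 244 246 248 250 252 254 256 258 260 262 264 266 268 270 272 274 276 278 280 282 284 286 288 290 292 294
157  64  63  56  69 252 254 238  33  30  30  29  58 141 139 137 131 144 159 156 156 158 155 213 255 255 255 255
158  64  62  60  56 144 254 239  30  31  30  31  30 139 138 141 132 149 157 157 156 157 179 254 255 255 255 255
159  64  61  60  61  54 224 244  33  30  31  29  28 140 137 139 141 146 157 156 157 162 242 255 255 255 255 255
160  62  59  61  63  65  72 231  63  29  31  29  38 140 136 139 141 146 157 157 156 216 255 255 255 255 255 255
161  63  58  61  63  67  64 145 114  28  28  30  81 138 137 137 139 138 158 156 183 254 255 255 255 255 255 248
162  63  60  60  65  67  69  57 123  36  33  47 125 136 137 136 138 136 159 164 244 255 255 255 255 255 254 100
163  62  59  60  65  69  70  65  78  75  76 109 141 135 13
[... 3497 characters left out ...]
  99 161 153 156 156 213 241
195 148 137 135 135 137 187 197 159 142 128 151 237 227 137 129 153 156 159 102  78 156 156 109 158 158 223 241
196 135 134 135 138 184 230 154 150 131 139 211 254 253 200 128 136 157 139  64 147 159 101  61 157 160 223 241
197 135 133 137 183 229 200 152 131 133 185 248 252 253 248 175 126 148  76 115 161 139  63 147 157 159 205 242
198 134 133 173 227 235 200 140 131 159 238 252 250 252 254 239 151 127 109 162 152  57 113 159 156 159 132 242
199 132 154 218 233 241 140 130 146 219 252 251 250 250 252 254 225 137 136 154  98  95 161 157 157 158 146 244
200 145 214 231 238 245 137 138 199 251 250 250 251 251 251 252 252 199 129 118  63 148 156 156 156 156 151 244
```

Both wrist views give the pointer low by 0 to 4 mm. A near-vertical look will fix the gap between pointer and plate and settle it.

```bash
python3 - <<'E'
from h import *
x=np.array([-.99,.14,0]);x/=np.linalg.norm(x);z=np.array([0,0,-1.]);T=np.c_[x,np.cross(z,x),z]
plan6([.644,-.199,.176],T,.12)
E
```

```text
5 rows
[-7.3, 1.6, 5.2, 0.025, 0.108, 0.008]
[-7.8, 1.8, 4.3, 0.025, 0.108, 0.008]
[-8.2, 2.0, 3.4, 0.025, 0.108, 0.008]
[-8.5, 2.1, 2.4, 0.025, 0.108, 0.008]
[-8.7, 2.3, 1.4, 0.025, 0.108, 0.008]
```

>>> play_rows([
  [[-7.3, 1.6, 4, 0.025, 0.108, 0.008], [-7.8, 1.8, 4, 0.025, 0.108, 0.008], [-8.2, 2, 3, 0.025, 0.108, 0.008], [-8.5, 2.1, 2, 0.025, 0.108, 0.008], [-8.7, 2.3, 1, 0.025, 0.108, 0.008]],
])

```text
time_s: 35.7
position: [0.6392, -0.1966, 0.1807]
tcp_rot: [[-0.99, 0.127, 0.063], [0.128, 0.992, 0.016], [-0.06, 0.024, -0.998]]
force: [0.6, 0.8, -0.6]
opening: 0.5
grasp_force: 0.0
```

>>> play_rows([
  [[0, 0, 0, 0, 0, 0], [0, 0, 0, 0, 0, 0], [0, 0, 0, 0, 0, 0]],
])

```text
time_s: 36.0
position: [0.6371, -0.196, 0.1789]
tcp_rot: [[-0.99, 0.126, 0.065], [0.127, 0.992, 0.02], [-0.062, 0.028, -0.998]]
force: [-0.7, 0.3, -0.2]
opening: 0.501
grasp_force: 0.0
```

```bash
python3 - <<'E'
from h import *
np.set_printoptions(precision=2,suppress=True)
s=bot.read_state();print(np.round(s['position'],4),np.round(s['joint_positions'],1),s['time_s'])
I=np.array([.638,-.197,.085]);Z=np.array([0,0,1.]);A={};ims=[]
for i in range(6):
    p=bot.capture('wrist');ims.append(p['image'].astype(float))
    for q in('pointer','index'):
        r=bot.pinpoint(p,q)
        if r and r[0]['confidence']>.4:A.setdefault(q,[]).append(r[0]['centre'])
for q in A: v=np.array(A[q]);print(q,len(v),v.mean(0),v.std(0))
m=np.mean(ims,0).mean(2);np.save('pics/w3.npy',m)
import pickle;pickle.dump({k:p[k] for k in('fx','fy','cx','cy','distortion','R','t')},open('pics/w3.pkl','wb'))
for P in(p,pickle.load(open('pics/w2.pkl','rb'))):
    o=proj(P,I)[0];print('I',o,*[(n,proj(P,I+.01*d)[0]-o) for n,d in(('u',u),('bx',bx),('Z',Z))])
o=proj(p,I)[0]
c=np.array(A['pointer']).mean(0).astype(int) if 'pointer' in A else o.astype(int)
xs=range(c[0]-20,c[0]+36,2);print('     ',*xs)
for r in range(c[1]-16,c[1]+24): print(r,*['%3d'%m[r,x] for x in xs])
E
```

```text
[ 0.64 -0.2   0.18] [ -27.9   35.9   81.3    3.2   60.  -112.1] 36.0
pointer 6 [260.7  191.12] [1.32 1.74]
index 6 [259.7  193.92] [1.24 1.16]
I [254.67 189.96] ('u', array([-9.04,  8.95])) ('bx', array([9.39, 8.53])) ('Z', array([0.19, 4.34]))
I [258.6  177.28] ('u', array([-9.33,  6.92])) ('bx', array([8.52, 6.07])) ('Z', array([1.45, 9.21]))
      240 242 244 246 248 250 252 254 256 258 260 262 264 266 268 270 272 274 276 278 280 282 284 286 288 290 292 294
175  67  68  68  69  78 136 163 164 166 166 150 110  78  77  71 110 247 255 255 255 255 255 255 240 238 238 239 237
176  68  66  67  69 115 197 195 165 167 168 162 136  87  78  72  75 255 255 255 255 255 255 238 235 236 239 239 238
177  68  68  67  75 174 225 217 162 167 166 166 153 116  78  73 104 242 255 255 255 232 226 232 228 234 238 239 238
178  67  69  68 108 214 248 232 160 161 124 127 159 141  90  74 133 233 255 224 214 206 178 223 224 231 236 239 238
179  65  67  68 159 249 255 242 160 116  79  76 125 156 120  88 126 241 255 213 215 173 133 195 222 227 234 238 239
180  65  67  68 154 255 255 254 155  86  64  61  75 163
[... 3304 characters left out ...]
  86
209  71  72  69  69  69  99 121 254 255 255 255 255 255 255 255 255 255 253 229 207 156 215 249 255 150  87  90  90
210  71  69  72  73  74  78 103 164 255 255 255 255 255 255 255 255 255 255 244 226 189 229 255 215 143  92  94  93
211  71  69  71  74  76  71 101 124 253 255 255 255 255 255 255 255 255 255 254 237 216 250 255 153  93  94  98  96
212  73  71  71  76  81  74  68  97 137 255 255 255 255 255 255 255 255 255 253 231 233 255 196 139  95  97 100  98
213  74  73  74  77  78  73  72  92 120 227 255 255 255 255 255 255 255 255 254 247 251 255 155 101 100  99 100 100
214  75  74  74  78  77  72  72  72 104 134 255 255 255 255 255 255 255 255 248 244 255 248 144 103 101 102 100 101
```

```bash
python3 - <<'E'
from h import *
a=cv2.imread('pics/a.png').astype(float).mean(2);N=np.load('pics/scene_now.npy').mean(2)
g=cv2.imread('pics/g.png');H=np.zeros((384,512));H[150:250,290:400]=cv2.resize(g[:,396:],(110,100),interpolation=cv2.INTER_AREA).astype(float).mean(2)
sc=bot.capture('scene');P=np.array([.4913,-.0129,.085])
S=np.arange(.1,.24,.002);pr=np.array([proj(sc,P+s*u)[0] for s in S]);
def edge(I,c,r0,r1,th=66):
    v=I[r0:r1,c]
    for i in range(len(v)-1,0,-1):   # scan upward from the dark background
        if v[i]<th<=v[i-1]: return r0+i-1+(v[i-1]-th)/(v[i-1]-v[i])
    return np.nan
out=[]
for c in range(342,372):
    s=np.interp(c,pr[:,0],S)
    q=[edge(I,c,196,b) for I,b in((a,211),(N,210),(H,209))]
    k=371.7*s; out.append([c,s,*q,(q[0]-q[1])/k,(q[1]-q[2])/k,(q[0]-q[2])/k])
out=np.array(out);np.set_printoptions(precision=3,suppress=True);print(out)
print('median low->now, now->high, low->high rad',np.nanmedian(out[:,5:],0))
E
```

```text
[[342.      0.135 208.789     nan 202.36      nan     nan   0.128]
 [343.      0.137 208.855 207.444 202.333   0.028   0.1     0.128]
 [344.      0.14  208.897 207.516 202.322   0.027   0.1     0.127]
 [345.      0.142 208.848 207.494 202.313   0.026   0.098   0.124]
 [346.      0.144 208.74  207.468 202.116   0.024   0.1     0.123]
 [347.      0.147 208.715 207.436 202.069   0.023   0.098   0.122]
 [348.      0.149 208.744 207.21  201.8     0.028   0.098   0.125]
 [349.      0.151 208.728 207.239 201.805   0.026   0.097   0.123]
 [350.      0.154 208.714 207.215 202.136   0.026   0.089   0.115]
 [351.      0.156 208.719 207.222 202.083   0.026   0.089   0.114]
 [352.      0.158 208.734 207.151 202.829   0.027   0.073   0.1  ]
 [353.      0.161 208.732 206.699 202.925   0.034   0.063   0.097]
 [354.      0.163 208.746 206.817 203.132   0.032   0.061   0.093]
 [355.      0.165 208.705 206.732 204.092   0.032   0.043   0.075]
 [356.      0.168 208.694 206.725 204.247   0.032   0.04    0.071]
 [357.      0.17  208.637 206.696 205.085   0.031   0.026   0.056]
 [358.      0.172 208.539 20
[... 272 characters left out ...]
  206.404   0.026   0.005   0.031]
 [363.      0.184 208.497 207.272 207.176   0.018   0.001   0.019]
 [364.      0.186 208.454 207.122 207.104   0.019   0.      0.019]
 [365.      0.189 208.412 207.493 207.431   0.013   0.001   0.014]
 [366.      0.191 208.407 208.261     nan   0.002     nan     nan]
 [367.      0.193 208.406 208.195     nan   0.003     nan     nan]
 [368.      0.196 208.379 208.102     nan   0.004     nan     nan]
 [369.      0.198 208.75  208.614     nan   0.002     nan     nan]
 [370.      0.2   209.128     nan     nan     nan     nan     nan]
 [371.      0.203 209.084     nan     nan     nan     nan     nan]]
median low->now, now->high, low->high rad [0.026 0.061 0.095]
```

The beam's lower edge over the clean columns gives the same tilt from both reference states: 0.026 rad up from the empty-pan state and 0.099 rad below the upper stop. That is −0.014 rad, so the pointer is about 3 mm low. It is inside the ±4.5 mm lines, and the close-up detections agree. The beam is at rest and the arm touches nothing.

```bash
python3 -c "
from rig import bot
print(bot.hand_in())"
```

```text
the job is handed in; nothing more can be done
None
```

I handed the job in with sample_1 upright on the pan and the poise in notch 8, and the pointer rests about 3 mm below the index centre, inside the ±4.5 mm heavy lines; by that estimate notch 7 would have centred it slightly better (about 2 mm high), but I left the poise in notch 8 rather than risk moving it again.

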